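Clear the jammed puck feeder

TASK

The big round spacer has jammed the narrow mouth of the sample feed tray: nudge it back into the hopper until its rim is at least 40 mm clear of the lane mouth and leave it there, then slide all three small pucks through the mouth into the lane and close them up in one touching row against the end stop. Keep the spacer and the pucks upright and sliding on the tray floor, never lifted off it, and leave the jar, screwdriver and tin alone.

Things in the scene. Friction and masses are not known exactly. Their poses are not given: they have to be found in the camera images.
- tray: fixed, level feed tray, dark plastic with grey walls. Origin on the table (z = 0), midway across the lane mouth; x runs along the lane away from the hopper, z up; the mm below are in this frame. Floor top 6 above the table. Side walls low: tops 14 above the table, 6 thick; fingers can work above them. Funnel: two 45 degree walls, inside faces from (0, +-21.5) to (-63.5, +-85).
- lane_end (a point): foot of the end stop: middle of the stop face at lane floor level, at (120, 0) in the tray frame. The lane is straight, open on top, 43 mm wide (y -21.5 to 21.5), from the mouth at x = 0 to this face; the stop is 20 mm tall over the floor. Three pucks closed up against it have their centres at x = 101, 63 and 25.
- hopper_rear (a point): middle of the hopper rear wall face at floor level, at (-190, 0) in the tray frame. The hopper is 170 mm wide inside (y -85 to 85), from here to the funnel start at x = -63.5.
- screw_left (a point): top of a fixed thumbscrew just outside the funnel wall on the +y side, at (-22, 56) in the tray frame, 16 mm in diameter, top 52 mm above the table; an obstacle.
- screw_right (a point): top of the matching thumbscrew on the -y side, at (-22, -56) in the tray frame; same size.
- spacer_center (a point): the oversized round aluminium spacer that plugs the lane mouth: upright cylinder 60 mm in diameter, 44 mm tall, about 340 g, too wide for the lane; this point is its centre, 22 mm above its underside; its own z axis is the cylinder axis. Starts standing loose in the narrow end of the funnel, filling the funnel just behind the mouth; from the lane side it can be pushed back along the floor.
- puck1_center (a point): one of three identical small round aluminium sample pucks: upright cylinder 38 mm in diameter, 44 mm tall, about 135 g, flat ends; this point is its centre, 22 mm above its underside; its own z axis is the cylinder axis. Starts standing loose on the hopper floor. It may be pinched across its diameter and slid.
- puck2_center (a point): one of three identical small round aluminium sample pucks: upright cylinder 38 mm in diameter, 44 mm tall, about 135 g, flat ends; this point is its centre, 22 mm above its underside; its own z axis is the cylinder axis. Starts standing loose on the hopper floor. It may be pinched across its diameter and slid.
- puck3_center (a point): one of three identical small round aluminium sample pucks: upright cylinder 38 mm in diameter, 44 mm tall, about 135 g, flat ends; this point is its centre, 22 mm above its underside; its own z axis is the cylinder axis. Starts standing loose on the hopper floor. It may be pinched across its diameter and slid.
- jar: small closed jar, 44 mm in diameter, 55 mm tall, standing on the table beside the lane on its -y side; origin at the centre of its underside; bystander, loose; leave it where it is.
- driver: screwdriver about 150 mm long lying on the table beside the lane on its +y side, origin at mid-length on the table, long axis along its x, tip to +x; bystander, loose; leave it where it is.
- tin: low round tin, 60 mm in diameter, 32 mm tall, standing on the table outside the hopper on its +y side; origin at the centre of its underside; bystander, loose; leave it where it is.
There are look-alikes about, which are no part of the job. Leave any blue or brown look-alike of the part that bears puck3_center alone.

How it is judged:
By the outcome, as a careful person would: the job done as asked, in the order asked, and still so for the second after the job is handed in, with the robot touching nothing.
It also fails if it takes over 72 s, if anything falls off the work surface, if the arm or the gripper's body presses on something with over 40 N, if the wrist force passes 120 N, or if a joint passes its speed limit or range.

ROBOT

A 7-joint arm with a two-finger parallel gripper is mounted at the origin on the work surface. World frame = base frame: x ahead of the robot, y to its left, z up, the work surface at z = 0. Lengths are in m, angles in rad, forces in N, time in s.
With the tool pointing down it reaches from about 0.425 to 0.925 m from the base axis. Payload 6.8 kg.
Tool frame: the origin (TCP) lies midway between the tips of the shut fingers; the grasp point (between the pads) lies 19 mm behind it (bot.grasp_offset is the distance from the TCP to the grasp point, in m); z points along the fingers, x is the direction in which the jaws open and shut, and the axes are right-handed (so a half turn about z gives the same grasp; the last joint's range is limited). The gripper opens to 85 mm and grips with 20 to 120 N. Pads are 22 mm wide; open, the fingers measure 114 mm over their backs; the gripper's body (76 mm by 85 mm) begins 54 mm behind the grasp point. The pads swing forward as they close: fully open they stand 13 mm farther back than shut.
Start: joints at [1.161, 0.477, 0.022, 1.555, -0.011, 1.109, -0.083], TCP at [0.201, -0.645, 0.231] pointing down, gripper open.
Joint ranges: [-2.96, 2.96], [-0.34, 2.1], [-1.41, 1.46], [0.24, 2.44], [-1.37, 4.51], [0.17, 1.92], [-2.96, 2.96]. Speed limits (rad/s): [2.39, 2.39, 3.14, 3.14, 3.14, 3.14, 3.14].

INTERFACE

Orientations are given as a unit quaternion [w, x, y, z].
In Python, from station import bot, imaging gives the robot as it stands. The module is installed in compiled form; this text tells all that it offers.
- The arm moves only by the tool apply_moves, never from a script. Its argument "increments" is a list of rows, each a list of 7 numbers: the shift along the tool's x, y, z in mm, then the turn, a rotation vector about the tool's x, y, z in degrees, then the closure, from -1 (fully open) to 1 (shut). In form: [[dx, dy, dz, rx, ry, rz, grip], ...]. A call has exactly 8 rows; each row shifts and turns the pose as measured when the row begins, along the tool's axes as they then stand; what a row does not reach is not made up. A row lasts 1/8 s, in which the tool goes at most 62.5 mm and 10.7 degrees, less where a joint would pass 70% of its speed; a pose out of reach is approached as far as the arm can. A call with a gripper value outside its range is refused whole. The fingers move at their own pace and stop on an object; "grip_force" is the grip in N (left out, the last holds). Time passes only in rows, so rows that do not move let the fingers close, or fill a call up. It gives the time, the measured TCP pose, the force and the opening at its end, in the units of the state.
- bot.get_obs(): the state, without advancing time (a new reading comes with each control period).
- imaging.read_camera(name): name is "scene" or "top"; returns the picture (420x560x3 uint8, red, green, blue); there is no depth.
- imaging.get_calibration(name): a dict with "K" (3x3 intrinsics, pixels), "extrinsics" (4x4, takes a point from camera to world coordinates). Camera axes: x right, y down, z forward; pixel columns grow to the right and rows downward; lengths in m; the calibration is good to about 2 mm. A picture is of the moment at which its call begins. get_calibration takes no time and is no camera call.
- bot.hand_in(): hands the job in, once; it reports no verdict.
The state is a dict: "t": time; "q": joint angles; "joint_vel": joint speeds; "joint_torque": joint torques, N m; "eef_pos": TCP position; "tool_rot": TCP orientation; "contact_force": force on the tool from outside, world axes, zero at the start; "torque": the same for the moment, N m; "gripper_width": opening from 0.0 (shut) to 1.0 (fully open).
Only numpy, scipy, OpenCV 4.12 (cv2) and the standard library are available. Lean on these libraries where they do the work, as an engineer would, in place of code of your own. Each camera call takes 0.05 s, during which the arm holds its last target.

## Working session

There is one attempt and no reset: what is moved stays moved. The work goes in short steps, Python scripts to look and compute and a tool call to move; the robot and the scene stay as the last step left them, time stands still between calls to the robot, and variables do not carry over. Pictures are saved under pics/ and viewed, and the job is handed in when it is done.

Besides the shell and the picture viewer there is one more tool, called after "Request:" as name(argument=value, ...), one argument or row to a line, values as JSON. apply_moves: Moves the arm, as the interface text tells. Its arguments: {"type":"object","properties":{"increments":{"type":"array","items":{"type":"array","items":{"type":"number"}}},"grip_force":{"type":"number"}},"required":["increments"]}

```bash
mkdir -p pics; python3 - <<'E'
from station import bot, imaging
import cv2
for n in ("scene","top"):
    im=imaging.read_camera(n); cv2.imwrite(f"pics/{n}0.png",im[:,:,::-1])
    c=imaging.get_calibration(n); print(n,c["K"].round(1).tolist(),c["extrinsics"].round(4).tolist())
print(bot.get_obs(), bot.grasp_offset)
E
```

```text
scene [[479.0, 0.0, 282.6], [0.0, 479.0, 213.8], [0.0, 0.0, 1.0]] [[-0.7497, 0.5752, -0.3272, 0.8679], [0.6617, 0.6446, -0.3829, 0.3867], [-0.0093, -0.5036, -0.8639, 0.8042], [0.0, 0.0, 0.0, 1.0]]
top [[508.7, 0.0, 278.2], [0.0, 508.7, 217.9], [0.0, 0.0, 1.0]] [[-0.0128, -0.9911, 0.1326, 0.4923], [-0.9995, 0.0167, 0.0284, 0.0335], [-0.0303, -0.1322, -0.9908, 0.8498], [0.0, 0.0, 0.0, 1.0]]
{'t': 0.1, 'q': array([ 1.1609134 ,  0.47772697,  0.02234002,  1.55630766, -0.01150581,
        1.10928057, -0.08311884]), 'joint_vel': array([ 0.00103417, -0.00129762, -0.00071986, -0.00244951,  0.00046041,
        0.00078343,  0.00039379]), 'joint_torque': array([ 4.60111347e-03, -5.97765970e+01,  1.61358599e+00, -2.81954455e+01,
        1.28167245e-02,  5.05425705e-03,  8.95943288e-06]), 'eef_pos': array([ 0.20047042, -0.64401421,  0.23043545]), 'tool_rot': array([-4.27581344e-04,  8.05364371e-01, -5.92779550e-01, -6.72890803e-04]), 'contact_force': array([0.04912623, 0.24068678, 0.641475  ]), 'torque': array([0.04092639, 0.01321179, 0.0068053 ]), 'gripper_width': 1.003381938861907} 0.0187
```

View pics/scene0.png

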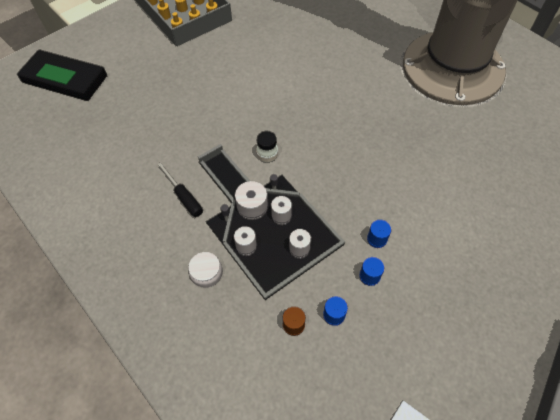

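View pics/top0.png

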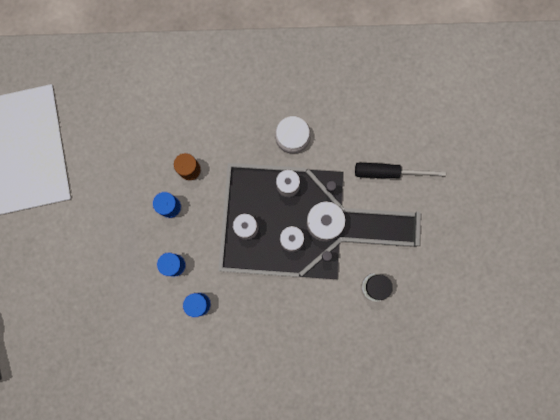

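Both views show the tray, with the lane pointing right in the top view. The spacer is at about (326,220) and the pucks at (288,183), (245,226) and (292,239). The blue and brown look-alikes are outside the tray. Next I'll zoom in.

```bash
python3 - <<'E'
import cv2
im=cv2.imread("pics/top0.png"); cv2.imwrite("pics/top0z.png",cv2.resize(im[150:300,210:440],None,fx=3.4,fy=3.4,interpolation=cv2.INTER_CUBIC))
im=cv2.imread("pics/scene0.png"); cv2.imwrite("pics/scene0z.png",cv2.resize(im[130:310,150:390],None,fx=3.3,fy=3.3,interpolation=cv2.INTER_CUBIC))
E
```

```text
(no output)
```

View pics/top0z.png

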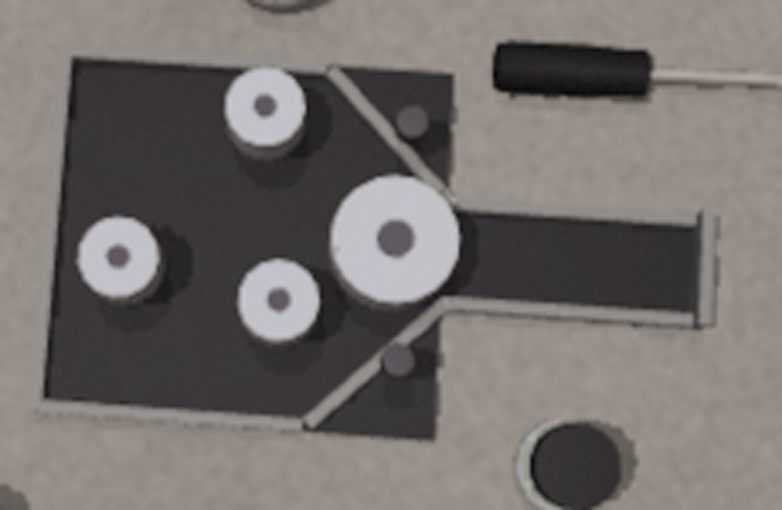

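View pics/scene0z.png

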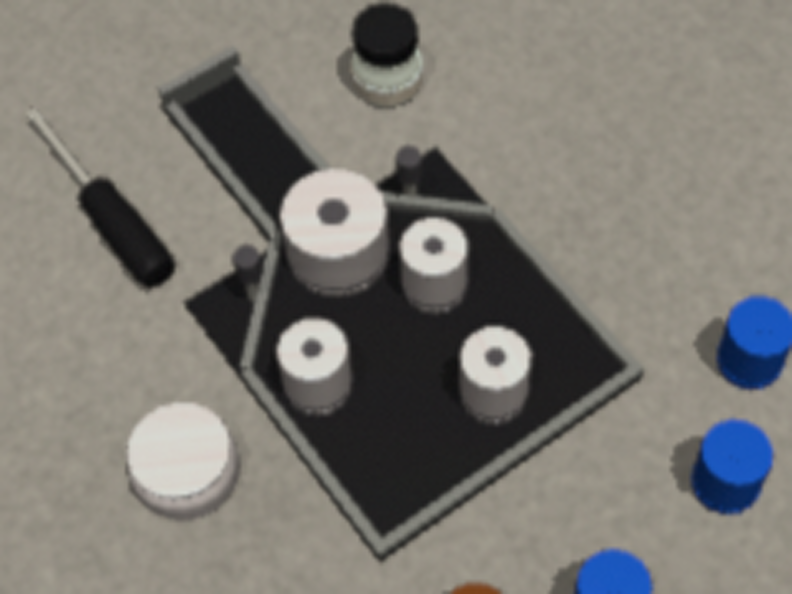

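```bash
cat > h.py <<'E'
import numpy as np, cv2
from scipy.optimize import least_squares
from station import imaging
C={n:imaging.get_calibration(n) for n in("scene","top")}
def ray(n,uv,z):
    c=C[n];T=c["extrinsics"];d=T[:3,:3]@np.linalg.solve(c["K"],[uv[0],uv[1],1.]);o=T[:3,3]
    return (o+d*(z-o[2])/d[2])[:2]
def proj(n,p):
    c=C[n];T=np.linalg.inv(c["extrinsics"]);q=T[:3,:3]@np.asarray(p)+T[:3,3];q=c["K"]@q;return q[:2]/q[2]
E
cat > fit.py <<'E'
from h import *
zt=lambda u,v:((u+.5)/3.4-.5+210,(v+.5)/3.4-.5+150)
zs=lambda u,v:((u+.5)/3.3-.5+150,(v+.5)/3.3-.5+130)
L=[("top",zt(412,121),(-22,56,52)),("top",zt(398,359),(-22,-56,52)),
("top",zt(75,59),(-196,91,14)),("top",zt(38,408),(-196,-91,14)),
("scene",zs(246,258),(-22,56,52)),("scene",zs(409,158),(-22,-56,52)),
("scene",zs(382,548),(-196,91,14)),("scene",zs(640,372),(-196,-91,14)),
("top",zt(698,222),(120,21.5,14)),("top",zt(698,313),(120,-21.5,14))]
W=np.array([ray(n,uv,p[2]/1000) for n,uv,p in L]);P=np.array([p[:2] for *_,p in L])/1000
def T(x,P): c,s=np.cos(x[2]),np.sin(x[2]); return P@np.array([[c,s],[-s,c]])+x[:2]
r=least_squares(lambda x:(T(x,P)-W).ravel(),[.5,-.1,-1.6],loss="soft_l1",f_scale=.002)
print(r.x); print(((W-T(r.x,P))*1000).round(1))
x=r.x;R=np.array([[np.cos(x[2]),-np.sin(x[2])],[np.sin(x[2]),np.cos(x[2])]])
np.save("tray.npy",x)
for nm,a,b in [("spacer",(396,238),(333,212)),("pA +y",(264,106),(312,349)),("pB rear",(118,256),(495,357)),("pC -y",(278,299),(433,246))]:
    for n,uv in(("top",zt(*a)),("scene",zs(*b))):
        w=ray(n,uv,.05);print(nm,n,w.round(4),((w-x[:2])@R*1000).round(1))
E
python3 fit.py
```

```text
[ 0.59380282 -0.04657634 -1.65716276]
[[-1.3  1.3]
 [-0.9  1. ]
 [-9.3 -6.2]
 [ 0.1 -3.9]
 [ 3.1  2.1]
 [ 3.1  2. ]
 [-1.4 -0.7]
 [ 5.1  0.5]
 [ 0.5  0.1]
 [-0.8 -1.4]]
spacer top [ 0.5954 -0.0194] [-27.2  -0.8]
spacer scene [ 0.5985 -0.0196] [-27.2   2.4]
pA +y top [0.6591 0.041 ] [-92.9  57.5]
pA +y scene [0.6627 0.0404] [-92.6  61.1]
pB rear top [0.5891 0.1102] [-155.8  -18.3]
pB rear scene [0.5924 0.1095] [-155.4  -14.9]
pC -y top [0.5677 0.0359] [-79.9 -33.1]
pC -y scene [0.5711 0.035 ] [-79.3 -29.6]
```

```bash
cat > fit.py <<'E'
from h import *
zt=lambda u,v:((u+.5)/3.4-.5+210,(v+.5)/3.4-.5+150)
zs=lambda u,v:((u+.5)/3.3-.5+150,(v+.5)/3.3-.5+130)
L=[("top",zt(412,121),(-22,56,52)),("top",zt(398,359),(-22,-56,52)),
("top",zt(75,60),(-190,85,6)),("top",zt(44,399),(-190,-85,6)),
("top",zt(697,226),(120,21.5,6)),("top",zt(696,314),(120,-21.5,14)),
("scene",zs(246,258),(-22,56,52)),("scene",zs(409,158),(-22,-56,52)),
("scene",zs(382,546),(-196,91,14)),("scene",zs(640,372),(-196,-91,14)),
]
x0={}
for cam in("top","scene"):
    LL=[l for l in L if l[0]==cam]
    W=np.array([ray(n,uv,p[2]/1000) for n,uv,p in LL]);P=np.array([p[:2] for *_,p in LL])/1000
    def T(x,P): c,s=np.cos(x[2]),np.sin(x[2]); return P@np.array([[c,s],[-s,c]])+x[:2]
    r=least_squares(lambda x:(T(x,P)-W).ravel(),[.5,-.1,-1.6],loss="soft_l1",f_scale=.002)
    print(r.x.round(4)); print(((W-T(r.x,P))*1000).round(1).tolist())
    x=r.x;x0[cam]=x;R=np.array([[np.cos(x[2]),-np.sin(x[2])],[np.sin(x[2]),np.cos(x[2])]])
    for nm,a,b in [("spacer",(396,238),(333,212)),("A",(264,106),(312,349)),("B",(118,256),(495,357)),("C",(278,299),(433,246))]:
        uv=zt(*a) if cam=="top" else zs(*b)
        w=ray(cam,uv,.05);print(nm,((w-x[:2])@R*1000).round(1))
    for nm,a,z in [("jar",(575,467),.055),("driver a",(497,67),.01),("driver b",(652,73),.01)]:
        if cam=="top":print(nm,((ray(cam,zt(*a),z)-x[:2])@R*1000).round(1))
np.save("tray.npy",(x0["top"]+x0["scene"])/2); print(np.load("tray.npy"))
E
python3 fit.py
```

```text
[ 0.5928 -0.0462 -1.6568]
[[-0.3, 1.0], [0.1, 0.7], [-0.3, -0.1], [0.3, 0.6], [0.6, -1.5], [-0.3, -0.8]]
spacer [-26.9   0.2]
A [-92.6  58.5]
B [-155.6  -17.2]
C [-79.7 -32. ]
jar [ 59.8 -99.2]
driver a [19.7 94.1]
driver b [95.7 96.1]
[ 0.5965 -0.0457 -1.6612]
[[0.3, 1.5], [0.3, 0.9], [-5.6, -2.0], [1.6, -0.6]]
spacer [-26.1  -0.4]
A [-91.7  58.1]
B [-154.2  -18.1]
C [-78.1 -32.5]
[ 0.59465386 -0.04598414 -1.65900401]
```

```bash
cat > plan.py <<'E'
import sys; from h import *
from station import bot
from scipy.spatial.transform import Rotation as Ro
TR=np.array([.5946,-.0462,-1.6575])
def state():
    o=bot.get_obs();q=o["tool_rot"];R=Ro.from_quat([q[1],q[2],q[3],q[0]])
    c,s=np.cos(TR[2]),np.sin(TR[2]);Rt=np.array([[c,-s,0],[s,c,0],[0,0,1]])
    p=Rt.T@(o["eef_pos"]-[TR[0],TR[1],0])*1000
    M=Rt.T@R.as_matrix()
    return o,p,M
def show():
    o,p,M=state();a=np.degrees(np.arctan2(M[1,0],M[0,0]))
    c,s=np.cos(TR[2]),np.sin(TR[2]);f=o["contact_force"]
    print("t %.2f tray"%o["t"],p.round(1),"ang %.1f"%a,"zax",M[:,2].round(3),"F(tray)",np.round([c*f[0]+s*f[1],-s*f[0]+c*f[1],f[2]],1),"w %.3f"%o["gripper_width"])
def go(x,y,z,ang,n=8,grip=-1):
    # waypoints straight line in tray frame, n rows
    o,p,M=state();tgt=np.array([x,y,z]);a=np.radians(ang)
    Mt=np.array([[np.cos(a),np.sin(a),0],[np.sin(a),-np.cos(a),0],[0,0,-1]])
    rv=Ro.from_matrix(M.T@Mt).as_rotvec()/n
    step=(tgt-p)/n;rows=[]
    for i in range(n):
        d=M.T@step;rows.append([round(v,1) for v in d]+[round(v,1) for v in np.degrees(rv)]+[grip])
        M=M@Ro.from_rotvec(rv).as_matrix()
    print(rows)
if __name__=="__main__":
    show()
    if len(sys.argv)>4: a=[float(v) for v in sys.argv[1:]]; go(*a[:4],n=int(a[4]) if len(a)>4 else 8,grip=a[5] if len(a)>5 else -1)
E
python3 plan.py -27 0 110 -15 16
```

```text
t 0.10 tray [ 629.7 -340.9  230.4] ang 22.3 zax [-0.001 -0.001 -1.   ] F(tray) [-0.2  0.   0.6] w 1.003
[[np.float64(-29.9), np.float64(-35.3), np.float64(7.6), np.float64(0.0), np.float64(0.0), np.float64(2.3), -1], [np.float64(-31.3), np.float64(-34.0), np.float64(7.6), np.float64(0.0), np.float64(0.0), np.float64(2.3), -1], [np.float64(-32.7), np.float64(-32.7), np.float64(7.6), np.float64(0.0), np.float64(0.0), np.float64(2.3), -1], [np.float64(-34.0), np.float64(-31.4), np.float64(7.6), np.float64(0.0), np.float64(0.0), np.float64(2.3), -1], [np.float64(-35.2), np.float64(-30.0), np.float64(7.6), np.float64(0.0), np.float64(0.0), np.float64(2.3), -1], [np.float64(-36.4), np.float64(-28.5), np.float64(7.6), np.float64(0.0), np.float64(0.0), np.float64(2.3), -1], [np.float64(-37.5), np.float64(-27.0), np.float64(7.6), np.float64(0.0), np.float64(0.0), np.float64(2.3), -1], [np.float64(-38.6), np.float64(-25.5), np.float64(7.6), np.float64(0.0), np.float64(0.0), np.float64(2.3), -1], [np.float64(-39.6), np.float64(-23.9), np.float64(7.6), np.float64(0.0), np.float64(0.0), np.float64(2.3), -1], [np.float64(-40.5), np.float64(-22.2), np.float64(7.6), np.float64(0.0), np.float64(0.0), np.float64(2.3), -1], [np.float64(-41.4), np.float64(-20.6), np.float64(7.5), np.float64(0.0), np.float64(0.0), np.float64(2.3), -1], [np.float64(-42.2), np.float64(-18.9), np.float64(7.5), np.float64(0.0), np.float64(0.0), np.float64(2.3), -1], [np.float64(-42.9), np.float64(-17.1), np.float64(7.5), np.float64(0.0), np.float64(0.0), np.float64(2.3), -1], [np.float64(-43.6), np.float64(-15.4), np.float64(7.5), np.float64(0.0), np.float64(0.0), np.float64(2.3), -1], [np.float64(-44.2), np.float64(-13.6), np.float64(7.5), np.float64(0.0), np.float64(0.0), np.float64(2.3), -1], [np.float64(-44.7), np.float64(-11.8), np.float64(7.5), np.float64(0.0), np.float64(0.0), np.float64(2.3), -1]]
```

Request:
apply_moves(
  increments=[
    [-30,-35,6,0,0,2.3,-1],
    [-31,-34,6,0,0,2.3,-1],
    [-33,-33,6,0,0,2.3,-1],
    [-34,-31,6,0,0,2.3,-1],
    [-35,-30,6,0,0,2.3,-1],
    [-36,-28,6,0,0,2.3,-1],
    [-37,-27,6,0,0,2.3,-1],
    [-38,-25,6,0,0,2.3,-1],
  ],
)

```text
t: 1.1
eef_pos: [0.4002, -0.327, 0.1783]
tool_rot: [-0.001, -0.694, 0.72, 0.003]
contact_force: [-0.3, -0.1, 0.1]
gripper_width: 1.001
```

```bash
sed -i 's/round(v,1) for v/round(float(v),1) for v/g' plan.py; python3 plan.py -27 0 110 -15 8
```

```text
t 1.10 tray [ 296.6 -169.3  178.3] ang 2.8 zax [-0.003 -0.005 -1.   ] F(tray) [ 0.1 -0.3  0.1] w 1.001
[[-39.3, -23.2, 8.5, 0.0, 0.0, 2.2, -1], [-40.2, -21.6, 8.5, 0.0, 0.0, 2.2, -1], [-41.0, -20.0, 8.5, 0.0, 0.0, 2.2, -1], [-41.8, -18.4, 8.5, 0.0, 0.0, 2.2, -1], [-42.5, -16.8, 8.5, 0.0, 0.0, 2.2, -1], [-43.1, -15.1, 8.5, 0.0, 0.0, 2.2, -1], [-43.6, -13.4, 8.5, 0.0, 0.0, 2.2, -1], [-44.1, -11.7, 8.5, 0.0, 0.0, 2.2, -1]]
```

Request:
apply_moves(
  increments=[
    [-39,-23,8.5,0,0,2.2,-1],
    [-40,-22,8.5,0,0,2.2,-1],
    [-41,-20,8.5,0,0,2.2,-1],
    [-42,-18,8.5,0,0,2.2,-1],
    [-42.5,-17,8.5,0,0,2.2,-1],
    [-43,-15,8.5,0,0,2.2,-1],
    [-43.6,-13.4,8.5,0,0,2.2,-1],
    [-44,-12,8.5,0,0,2.2,-1],
  ],
)

```text
t: 2.1
eef_pos: [0.6017, -0.0101, 0.1064]
tool_rot: [-0.002, -0.571, 0.821, 0.003]
contact_force: [0.2, 0.1, 0.6]
gripper_width: 0.997
```

```bash
python3 plan.py -27 0 60 -15 8; python3 - <<'E'
from h import *
for n in("top","scene"):
    im=imaging.read_camera(n)[:,:,::-1]; c=im[110:320,180:440] if n=="top" else im[90:330,140:400]
    cv2.imwrite(f"pics/{n}1.png",cv2.resize(c,None,fx=2.4,fy=2.4,interpolation=2))
E
```

```text
t 2.10 tray [-36.6   3.9 106.4] ang -15.5 zax [-0.002 -0.007 -1.   ] F(tray) [-0.1  0.2  0.6] w 0.997
[[1.3, 0.1, 5.8, 0.1, -0.0, -0.1, -1], [1.3, 0.1, 5.8, 0.1, -0.0, -0.1, -1], [1.3, 0.1, 5.8, 0.1, -0.0, -0.1, -1], [1.3, 0.1, 5.8, 0.1, -0.0, -0.1, -1], [1.3, 0.1, 5.8, 0.1, -0.0, -0.1, -1], [1.3, 0.1, 5.8, 0.1, -0.0, -0.1, -1], [1.3, 0.2, 5.8, 0.1, -0.0, -0.1, -1], [1.3, 0.2, 5.8, 0.1, -0.0, -0.1, -1]]
```

View pics/top1.png

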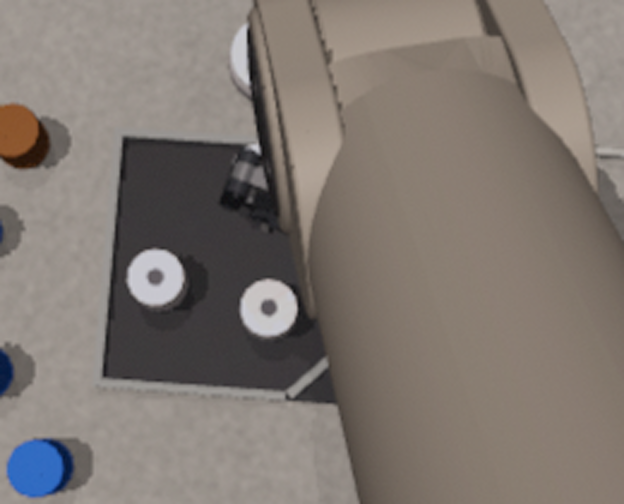

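View pics/scene1.png

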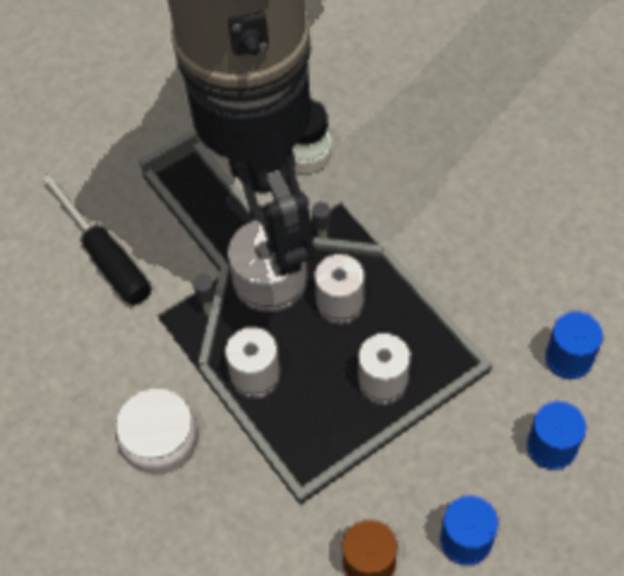

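```bash
python3 - <<'E'
from plan import *
show();o,p,M=state()
c,s=np.cos(TR[2]),np.sin(TR[2]);Rt=np.array([[c,-s,0],[s,c,0],[0,0,1]])
for dx in(-57,-42.5,42.5,57):
    w=Rt@(p+M@[dx,0,-13])/1000+[TR[0],TR[1],0]
    u=proj("scene",w);print(dx,u,((u-[140,90])*2.4).round())
print(((proj("scene",o["eef_pos"])-[140,90])*2.4).round())
E
python3 plan.py -27 0 60 -15 4; python3 plan.py -27 0 18 -15 8
```

```text
t 2.20 tray [-42.5   4.5 105.9] ang -15.0 zax [-0.006 -0.007 -1.   ] F(tray) [-1.  -0.7  0.1] w 1.001
-57 [263.00052457 205.49329651] [295. 277.]
-42.5 [260.01794307 198.68768958] [288. 261.]
42.5 [243.50690469 161.01306535] [248. 170.]
57 [240.84580912 154.9410199 ] [242. 156.]
[269. 225.]
t 2.20 tray [-42.5   4.5 105.9] ang -15.0 zax [-0.006 -0.007 -1.   ] F(tray) [-1.  -0.7  0.1] w 1.001
[[4.1, -0.0, 11.5, 0.1, 0.1, 0.0, -1], [4.1, 0.0, 11.5, 0.1, 0.1, 0.0, -1], [4.1, 0.0, 11.5, 0.1, 0.1, 0.0, -1], [4.0, 0.1, 11.5, 0.1, 0.1, 0.0, -1]]
t 2.20 tray [-42.5   4.5 105.9] ang -15.0 zax [-0.006 -0.007 -1.   ] F(tray) [-1.  -0.7  0.1] w 1.001
[[2.1, -0.0, 11.0, 0.1, 0.0, 0.0, -1], [2.1, -0.0, 11.0, 0.1, 0.0, 0.0, -1], [2.0, -0.0, 11.0, 0.1, 0.0, 0.0, -1], [2.0, -0.0, 11.0, 0.1, 0.0, 0.0, -1], [2.0, 0.0, 11.0, 0.1, 0.0, 0.0, -1], [2.0, 0.0, 11.0, 0.1, 0.0, 0.0, -1], [2.0, 0.0, 11.0, 0.1, 0.0, 0.0, -1], [2.0, 0.0, 11.0, 0.1, 0.0, 0.0, -1]]
```

Request:
apply_moves(
  increments=[
    [0,0,0,0,0,0,-1],
    [4,0,8,0.1,0,0,-1],
    [4,0,12,0.1,0,0,-1],
    [4,0,12,0.1,0,0,-1],
    [4,0,12,0.1,0,0,-1],
    [0,0,10,0,0,0,-1],
    [0,0,5,0,0,0,-1],
    [0,0,0,0,0,0,-1],
  ],
)

```text
t: 3.2
eef_pos: [0.5939, -0.025, 0.0414]
tool_rot: [-0.001, -0.572, 0.82, 0.002]
contact_force: [0.2, -0.1, 0.1]
gripper_width: 1.0
```

```bash
python3 plan.py -27 0 16 -15 6
```

```text
t 3.20 tray [-21.1  -2.5  41.4] ang -15.2 zax [-0.001 -0.003 -1.   ] F(tray) [0.  0.2 0.1] w 1.000
[[-1.1, -0.2, 4.2, 0.0, 0.0, -0.0, -1], [-1.1, -0.2, 4.2, 0.0, 0.0, -0.0, -1], [-1.1, -0.2, 4.2, 0.0, 0.0, -0.0, -1], [-1.1, -0.2, 4.2, 0.0, 0.0, -0.0, -1], [-1.1, -0.2, 4.2, 0.0, 0.0, -0.0, -1], [-1.1, -0.2, 4.2, 0.0, 0.0, -0.0, -1]]
```

Request:
apply_moves(
  increments=[
    [-1.5,0,3,0,0,0,-1],
    [-1.5,0,4,0,0,0,-1],
    [-1,0,5,0,0,0,-1],
    [-1,0,5,0,0,0,-1],
    [-0.5,-0.5,4,0,0,0,-1],
    [0,0,2,0,0,0,-1],
    [0,0,0,0,0,0,-1],
    [0,0,0,0,0,0,-1],
  ],
)

```text
t: 4.2
eef_pos: [0.5974, -0.0189, 0.0176]
tool_rot: [-0.0, -0.573, 0.82, 0.001]
contact_force: [-0.1, -0.4, -0.8]
gripper_width: 1.004
```

```bash
python3 plan.py -27 0 16 -15 6;  python3 - <<'E'
from h import *
for n in("scene",):
    im=imaging.read_camera(n)[:,:,::-1]; c=im[130:310,150:390]
    cv2.imwrite(f"pics/{n}2.png",cv2.resize(c,None,fx=3.3,fy=3.3,interpolation=2))
E
```

```text
t 4.20 tray [-27.5   0.4  17.6] ang -15.2 zax [-0.002 -0.002 -1.   ] F(tray) [ 0.4 -0.  -0.8] w 1.004
[[0.1, 0.0, 0.3, 0.0, 0.0, -0.0, -1], [0.1, 0.0, 0.3, 0.0, 0.0, -0.0, -1], [0.1, 0.0, 0.3, 0.0, 0.0, -0.0, -1], [0.1, 0.0, 0.3, 0.0, 0.0, -0.0, -1], [0.1, 0.0, 0.3, 0.0, 0.0, -0.0, -1], [0.1, 0.0, 0.3, 0.0, 0.0, -0.0, -1]]
```

View pics/scene2.png

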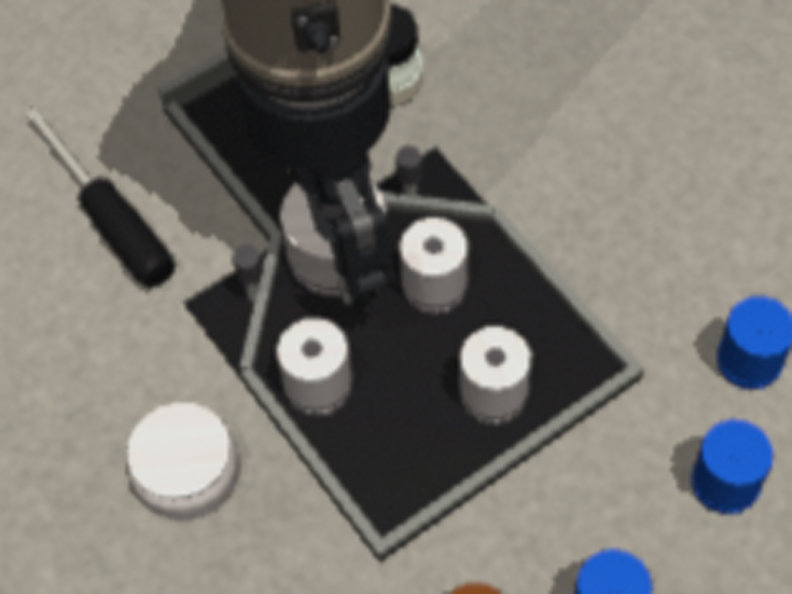

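The rear finger, at about (365,270) in the zoom, straddles the spacer and is clear of all the pucks. Next I'll close the gripper.

Request:
apply_moves(
  increments=[
    [0,0,0,0,0,0,1],
    [0,0,0,0,0,0,1],
    [0,0,0,0,0,0,1],
    [0,0,0,0,0,0,1],
    [0,0,0,0,0,0,1],
    [0,0,0,0,0,0,1],
    [0,0,0,0,0,0,1],
    [0,0,0,0,0,0,1],
  ],
  grip_force=25,
)

```text
t: 5.25
eef_pos: [0.5976, -0.0189, 0.0181]
tool_rot: [0.0, -0.572, 0.82, 0.001]
contact_force: [-0.7, -0.4, 0.6]
gripper_width: 0.692
```

```bash
python3 plan.py -92 5 17.6 -15 12 1
```

```text
t 5.25 tray [-27.5   0.7  18.1] ang -15.2 zax [-0.002 -0.001 -1.   ] F(tray) [ 0.4 -0.7  0.6] w 0.692
[[-5.3, 1.1, 0.0, 0.0, 0.0, -0.0, 1.0], [-5.3, 1.1, 0.0, 0.0, 0.0, -0.0, 1.0], [-5.3, 1.1, 0.0, 0.0, 0.0, -0.0, 1.0], [-5.3, 1.1, 0.0, 0.0, 0.0, -0.0, 1.0], [-5.3, 1.1, 0.0, 0.0, 0.0, -0.0, 1.0], [-5.3, 1.1, 0.0, 0.0, 0.0, -0.0, 1.0], [-5.3, 1.1, 0.0, 0.0, 0.0, -0.0, 1.0], [-5.3, 1.0, 0.0, 0.0, 0.0, -0.0, 1.0], [-5.3, 1.0, 0.0, 0.0, 0.0, -0.0, 1.0], [-5.3, 1.0, 0.0, 0.0, 0.0, -0.0, 1.0], [-5.3, 1.0, 0.0, 0.0, 0.0, -0.0, 1.0], [-5.3, 1.0, 0.0, 0.0, 0.0, -0.0, 1.0]]
```

Request:
apply_moves(
  increments=[
    [-3,0.6,0,0,0,0,1],
    [-5,1,0,0,0,0,1],
    [-5,1,0,0,0,0,1],
    [-5,1,0,0,0,0,1],
    [-5,1,0,0,0,0,1],
    [-5,1,0,0,0,0,1],
    [-5,1,0,0,0,0,1],
    [-5,1,0,0,0,0,1],
  ],
)

```text
t: 6.25
eef_pos: [0.604, 0.0193, 0.0181]
tool_rot: [-0.001, -0.572, 0.821, -0.0]
contact_force: [-0.1, -2.5, 0.4]
gripper_width: 0.699
```

```bash
python3 plan.py -92 5 17.6 -15 6 1
```

```text
t 6.25 tray [-66.    3.7  18.1] ang -15.3 zax [ 0.001 -0.001 -1.   ] F(tray) [2.5 0.1 0.4] w 0.699
[[-4.2, 0.9, 0.1, 0.0, -0.0, -0.1, 1.0], [-4.2, 0.9, 0.1, 0.0, -0.0, -0.1, 1.0], [-4.2, 0.9, 0.1, 0.0, -0.0, -0.1, 1.0], [-4.2, 0.9, 0.1, 0.0, -0.0, -0.1, 1.0], [-4.2, 0.9, 0.1, 0.0, -0.0, -0.1, 1.0], [-4.2, 0.9, 0.1, 0.0, -0.0, -0.1, 1.0]]
```

Request:
apply_moves(
  increments=[
    [-4,1,0,0,0,0,1],
    [-4.5,1,0,0,0,0,1],
    [-4.5,1,0,0,0,0,1],
    [-4.5,1,0,0,0,0,1],
    [-4,0.5,0,0,0,0,1],
    [-2,0,0,0,0,0,1],
    [0,0,0,0,0,0,1],
    [0,0,0,0,0,0,1],
  ],
)

```text
t: 7.25
eef_pos: [0.6081, 0.0451, 0.0181]
tool_rot: [-0.001, -0.572, 0.82, 0.0]
contact_force: [0.2, -2.3, 1.4]
gripper_width: 0.693
```

```bash
cat > pic.py <<'E'
from plan import *
show(); k=sys.argv[1]
for n in sys.argv[2:]:
    im=imaging.read_camera(n)[:,:,::-1]; c=im[130:310,150:390] if n=="scene" else im[150:300,210:440]
    cv2.imwrite(f"pics/{n}{k}.png",cv2.resize(c,None,fx=3.3,fy=3.3,interpolation=2))
E
python3 pic.py 3 scene
```

```text
t 7.25 tray [-92.1   5.5  18.1] ang -15.3 zax [ 0.001 -0.001 -1.   ] F(tray) [2.3 0.4 1.4] w 0.693
```

View pics/scene3.png

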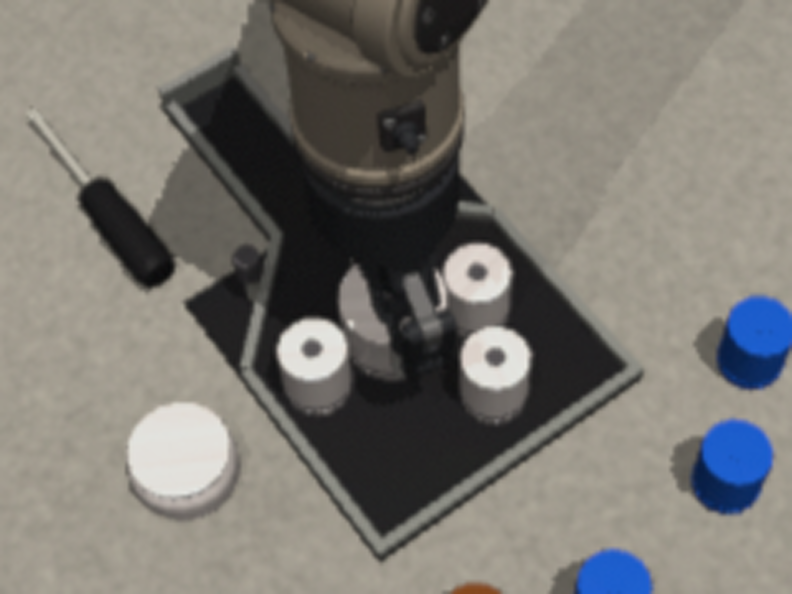

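Puck C was pushed aside to (478,271) in the zoom and is still upright. A and B haven't moved. Next I'll open partway and lift straight up.

Request:
apply_moves(
  increments=[
    [0,0,0,0,0,0,-0.7],
    [0,0,0,0,0,0,-0.7],
    [0,0,0,0,0,0,-0.7],
    [0,0,0,0,0,0,-0.7],
    [0,0,-10,0,0,0,-0.7],
    [0,0,-20,0,0,0,-0.7],
    [0,0,-30,0,0,0,-0.7],
    [0,0,-30,0,0,0,-0.7],
  ],
)

```text
t: 8.3
eef_pos: [0.607, 0.0471, 0.1119]
tool_rot: [-0.001, -0.573, 0.82, 0.002]
contact_force: [0.3, -0.3, -0.5]
gripper_width: 0.847
```

```bash
python3 pic.py 4 scene top
```

```text
t 8.30 tray [-94.    4.3 111.9] ang -15.2 zax [-0.001 -0.004 -1.   ] F(tray) [ 0.3  0.3 -0.5] w 0.847
```

View pics/scene4.png

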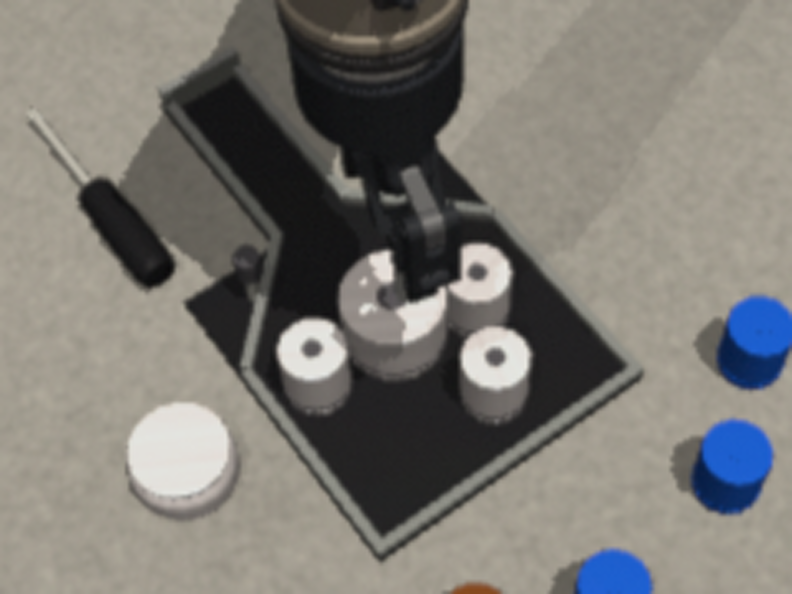

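View pics/top4.png

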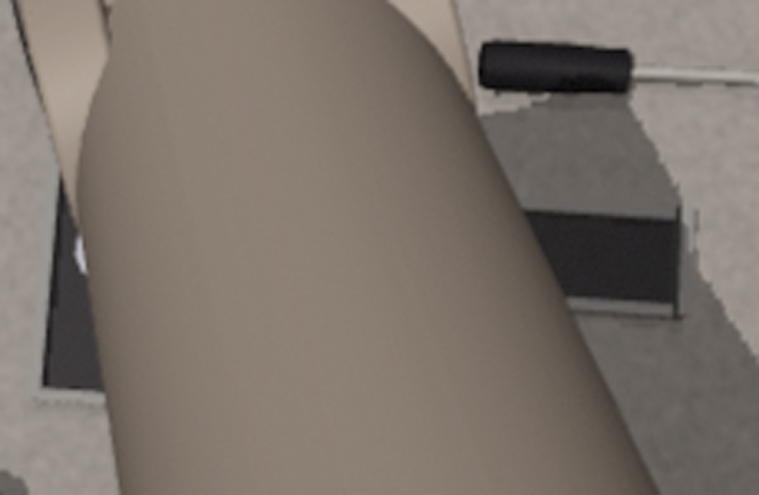

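The spacer is released and upright near (392,297) in the scene zoom. C is at (478,271), A at (312,348) and B at (495,357).

```bash
cat >> h.py <<'E'
TS=np.array([.5965,-.0457,-1.6575])
def sc(u,v,z=.05):
    w=ray("scene",((u+.5)/3.3-.5+150,(v+.5)/3.3-.5+130),z);c,s=np.cos(TS[2]),np.sin(TS[2])
    return ((w-TS[:2])@np.array([[c,-s],[s,c]])*1000).round(1)
E
python3 -c "
from h import *
for p in [(392,297),(478,271),(312,348),(495,357),(333,212),(433,246)]: print(p,sc(*p))"
```

```text
(392, 297) [-91.1   5.2]
(478, 271) [-106.2  -42.6]
(312, 348) [-91.   58.1]
(495, 357) [-154.3  -17.5]
(333, 212) [-26.1  -0.3]
(433, 246) [-78.2 -32.2]
```

```bash
python3 plan.py -92 58.3 50 0 6 -0.25
```

```text
t 8.40 tray [-94.6   7.  114.8] ang -15.2 zax [-0.003  0.003 -1.   ] F(tray) [-0.1  0.1 -0.3] w 0.848
[[-1.8, -8.3, 10.8, -0.0, 0.0, -2.5, -0.25], [-1.4, -8.4, 10.8, -0.0, 0.0, -2.5, -0.25], [-1.1, -8.5, 10.8, -0.0, 0.0, -2.5, -0.25], [-0.7, -8.5, 10.8, -0.0, 0.0, -2.5, -0.25], [-0.3, -8.5, 10.8, -0.0, 0.0, -2.5, -0.25], [0.1, -8.6, 10.8, -0.0, 0.0, -2.5, -0.25]]
```

Request:
apply_moves(
  increments=[
    [-1.8,-8.3,4,0,0,-2.5,-0.25],
    [-1.4,-8.4,10,0,0,-2.5,-0.25],
    [-1.1,-8.5,10,0,0,-2.5,-0.25],
    [-0.7,-8.5,10,0,0,-2.5,-0.25],
    [-0.3,-8.5,10,0,0,-2.5,-0.25],
    [0,-8.5,10,0,0,-2.5,-0.25],
    [0,0,5,0,0,0,-0.25],
    [0,0,0,0,0,0,-0.25],
  ],
)

```text
t: 9.4
eef_pos: [0.6624, 0.0402, 0.0601]
tool_rot: [0.004, -0.677, 0.736, -0.002]
contact_force: [-0.6, 0.3, -0.0]
gripper_width: 0.622
```

```bash
python3 plan.py -92 58.3 17 0 6 -0.25
```

```text
t 9.40 tray [-92.   60.1  60.1] ang 0.2 zax [-0.003  0.008 -1.   ] F(tray) [-0.2 -0.7 -0. ] w 0.622
[[0.0, 0.3, 7.2, -0.1, 0.0, 0.0, -0.25], [0.0, 0.3, 7.2, -0.1, 0.0, 0.0, -0.25], [0.0, 0.3, 7.2, -0.1, 0.0, 0.0, -0.25], [0.0, 0.3, 7.2, -0.1, 0.0, 0.0, -0.25], [0.0, 0.3, 7.2, -0.1, 0.0, 0.0, -0.25], [0.0, 0.3, 7.2, -0.1, 0.0, 0.0, -0.25]]
```

Request:
apply_moves(
  increments=[
    [0,0.6,5,-0.1,0,0,-0.25],
    [0,0.6,8,-0.1,0,0,-0.25],
    [0,0.4,10,-0.1,0,0,-0.25],
    [0,0,9,-0.1,0,0,-0.25],
    [0,0,7,0,0,0,-0.25],
    [0,0,3,0,0,0,-0.25],
    [0,0,0,0,0,0,-0.25],
    [0,0,0,0,0,0,-0.25],
  ],
)

```text
t: 10.4
eef_pos: [0.6604, 0.0409, 0.0158]
tool_rot: [0.001, -0.677, 0.736, 0.001]
contact_force: [-0.6, -0.3, -0.2]
gripper_width: 0.623
```

```bash
python3 pic.py 5 scene
```

```text
t 10.40 tray [-92.4  58.   15.8] ang 0.2 zax [-0.003  0.    -1.   ] F(tray) [ 0.4 -0.6 -0.2] w 0.623
```

View pics/scene5.png

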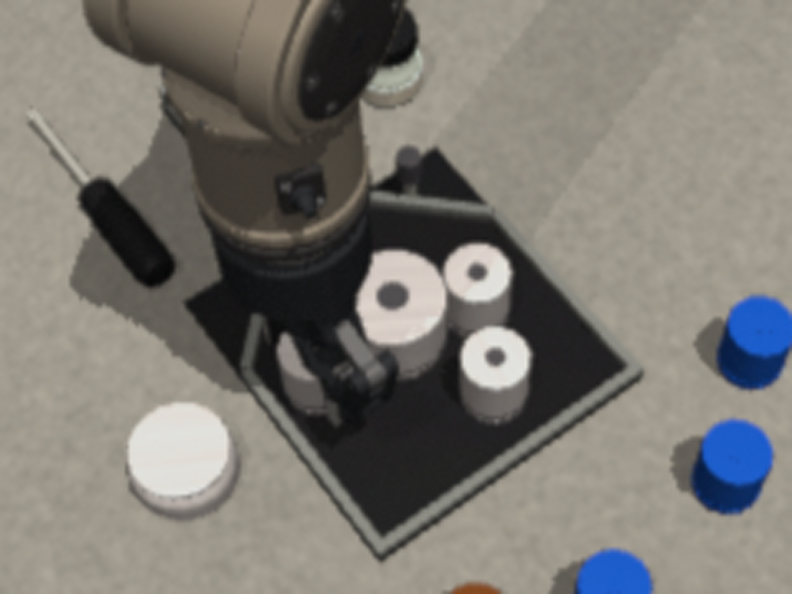

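The fingers straddle puck A at about (320,370). Next I'll close them.

Request:
apply_moves(
  increments=[
    [0,0,-2,0,0,0,-0.25],
    [0,0,0,0,0,0,1],
    [0,0,0,0,0,0,1],
    [0,0,0,0,0,0,1],
    [0,0,0,0,0,0,1],
    [0,0,0,0,0,0,1],
    [2,0,0,0,0,0,1],
    [3,0,0,0,0,0,1],
  ],
  grip_force=25,
)

```text
t: 11.45
eef_pos: [0.6605, 0.0365, 0.0187]
tool_rot: [0.002, -0.677, 0.736, 0.001]
contact_force: [0.3, 1.1, -0.0]
gripper_width: 0.437
```

```bash
python3 plan.py -70 57 18 -45 6 1
```

```text
t 11.45 tray [-88.1  58.5  18.7] ang 0.2 zax [-0.004  0.002 -1.   ] F(tray) [-1.1  0.2 -0. ] w 0.437
[[3.0, 0.3, 0.1, 0.0, 0.0, 7.5, 1.0], [3.0, -0.1, 0.1, 0.0, 0.0, 7.5, 1.0], [3.0, -0.5, 0.1, 0.0, 0.0, 7.5, 1.0], [2.9, -0.9, 0.1, 0.0, 0.0, 7.5, 1.0], [2.7, -1.3, 0.1, 0.0, 0.0, 7.5, 1.0], [2.5, -1.6, 0.1, 0.0, 0.0, 7.5, 1.0]]
```

Request:
apply_moves(
  increments=[
    [3,0.3,0.2,0,0,7,1],
    [3,0,0.2,0,0,7.5,1],
    [3,-0.5,0.2,0,0,7.5,1],
    [3,-1,0,0,0,7.5,1],
    [2.5,-1.3,0,0,0,7.5,1],
    [2.5,-1.5,0,0,0,6,1],
    [0,0,0,0,0,0,1],
    [0,0,0,0,0,0,1],
  ],
)

```text
t: 12.45
eef_pos: [0.6584, 0.0167, 0.0188]
tool_rot: [0.003, -0.35, 0.937, 0.001]
contact_force: [1.2, 0.2, -0.3]
gripper_width: 0.44
```

```bash
python3 plan.py -18 3 18.5 -45 12 1
```

```text
t 12.45 tray [-68.2  58.1  18.8] ang -44.1 zax [-0.005  0.004 -1.   ] F(tray) [-0.3  1.2 -0.3] w 0.440
[[6.2, 0.4, -0.0, 0.0, 0.0, 0.1, 1.0], [6.2, 0.4, -0.0, 0.0, 0.0, 0.1, 1.0], [6.2, 0.4, -0.0, 0.0, 0.0, 0.1, 1.0], [6.2, 0.4, -0.0, 0.0, 0.0, 0.1, 1.0], [6.2, 0.4, -0.0, 0.0, 0.0, 0.1, 1.0], [6.2, 0.3, -0.0, 0.0, 0.0, 0.1, 1.0], [6.2, 0.3, 0.0, 0.0, 0.0, 0.1, 1.0], [6.2, 0.3, 0.0, 0.0, 0.0, 0.1, 1.0], [6.2, 0.3, 0.0, 0.0, 0.0, 0.1, 1.0], [6.2, 0.3, 0.0, 0.0, 0.0, 0.1, 1.0], [6.2, 0.3, 0.0, 0.0, 0.0, 0.1, 1.0], [6.2, 0.3, 0.0, 0.0, 0.0, 0.1, 1.0]]
```

Request:
apply_moves(
  increments=[
    [6,1,0.1,0,0,0,1],
    [9,1,0.1,0,0,0,1],
    [9,1,0,0,0,0,1],
    [9,1,0.1,0,0,0,1],
    [9,0,0,0,0,0,1],
    [9,0,0,0,0,0,1],
    [9,0,0,0,0,0,1],
    [4,0,0,0,0,0,1],
  ],
)

```text
t: 13.45
eef_pos: [0.6049, -0.0249, 0.0188]
tool_rot: [0.004, -0.351, 0.936, 0.001]
contact_force: [1.4, 1.0, 0.8]
gripper_width: 0.437
```

```bash
python3 plan.py -8 0 18.5 -90 7 1
```

```text
t 13.45 tray [-22.1   8.4  18.8] ang -44.0 zax [-0.006  0.007 -1.   ] F(tray) [-1.1  1.3  0.8] w 0.437
[[2.3, -0.5, 0.0, 0.0, 0.1, 6.6, 1.0], [2.2, -0.8, 0.0, 0.0, 0.1, 6.6, 1.0], [2.1, -1.0, 0.0, 0.0, 0.1, 6.6, 1.0], [2.0, -1.3, 0.0, 0.0, 0.1, 6.6, 1.0], [1.8, -1.5, 0.0, 0.0, 0.1, 6.6, 1.0], [1.6, -1.7, 0.0, 0.0, 0.1, 6.6, 1.0], [1.4, -1.9, 0.0, 0.0, 0.1, 6.6, 1.0]]
```

Request:
apply_moves(
  increments=[
    [2.3,-0.5,0,0,0.1,6.6,1],
    [2.2,-0.8,0,0,0.1,6.6,1],
    [2.1,-1,0.1,0,0.1,6.6,1],
    [2,-1.3,0,0,0.1,6.6,1],
    [1.8,-1.5,0.1,0,0.1,6.6,1],
    [1.6,-1.7,0,0,0.1,6.6,1],
    [1,-1.5,0,0,0,5,1],
    [0,0,0,0,0,0,1],
  ],
)

```text
t: 14.45
eef_pos: [0.5954, -0.0386, 0.0187]
tool_rot: [-0.001, 0.043, 0.999, 0.001]
contact_force: [0.7, 0.5, 0.9]
gripper_width: 0.439
```

```bash
python3 plan.py 98 0 18.5 -90 12 1; python3 pic.py 6 scene top
```

```text
t 14.45 tray [-7.6  0.2 18.7] ang -89.9 zax [-0.002 -0.001 -1.   ] F(tray) [-0.6  0.6  0.9] w 0.439
[[0.0, -8.8, -0.0, 0.0, -0.0, 0.0, 1.0], [0.0, -8.8, 0.0, 0.0, -0.0, 0.0, 1.0], [0.0, -8.8, 0.0, 0.0, -0.0, 0.0, 1.0], [0.0, -8.8, 0.0, 0.0, -0.0, 0.0, 1.0], [0.0, -8.8, 0.0, 0.0, -0.0, 0.0, 1.0], [0.0, -8.8, 0.0, 0.0, -0.0, 0.0, 1.0], [0.0, -8.8, 0.0, 0.0, -0.0, 0.0, 1.0], [0.0, -8.8, 0.0, 0.0, -0.0, 0.0, 1.0], [0.0, -8.8, 0.0, 0.0, -0.0, 0.0, 1.0], [0.0, -8.8, 0.0, 0.0, -0.0, 0.0, 1.0], [0.0, -8.8, 0.0, 0.0, -0.0, 0.0, 1.0], [0.0, -8.8, 0.0, 0.0, -0.0, 0.0, 1.0]]
t 14.45 tray [-7.6  0.2 18.7] ang -89.9 zax [-0.002 -0.001 -1.   ] F(tray) [-0.6  0.6  0.9] w 0.439
```

View pics/scene6.png

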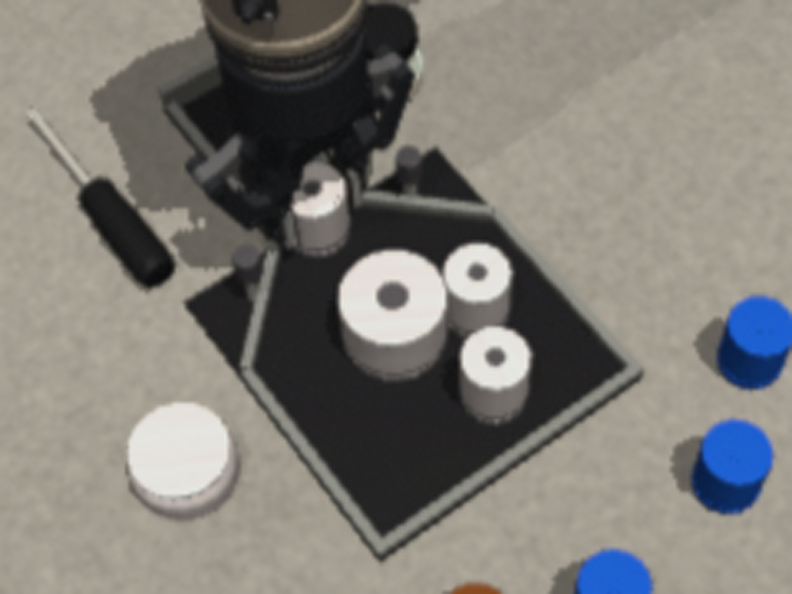

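Puck A is upright and pinched at the mouth, with its dot at (312,188) in the zoom.

```bash
python3 -c "
from h import *
print(sc(312,188))
for p in [(21.5,14),(-21.5,14)]:
  pass
"
```

```text
[-5.5  0.1]
```

Request:
apply_moves(
  increments=[
    [0,-3,0,0,0,0,1],
    [0,-4,0,0,0,0,1],
    [0,-4,0,0,0,0,1],
    [0,-4,0,0,0,0,1],
    [0,-4,0,0,0,0,1],
    [0,-4,0,0,0,0,1],
    [0,-2,0,0,0,0,1],
    [0,0,0,0,0,0,1],
  ],
)

```text
t: 15.55
eef_pos: [0.5931, -0.0652, 0.0188]
tool_rot: [-0.001, 0.041, 0.999, 0.002]
contact_force: [0.3, 0.9, 2.0]
gripper_width: 0.438
```

```bash
python3 plan.py
```

```text
t 15.55 tray [19.1  0.1 18.8] ang -89.8 zax [-0.004 -0.002 -1.   ] F(tray) [-1.   0.2  2. ] w 0.438
```

Request:
apply_moves(
  increments=[
    [0,-5,0,0,0,0,1],
    [0,-11,0,0,0,0,1],
    [0,-11,0,0,0,0,1],
    [0,-11,0,0,0,0,1],
    [0,-11,0,0,0,0,1],
    [0,-10,0,0,0,0,1],
    [0,-6,0,0,0,0,1],
    [0,-3,0,0,0,0,1],
  ],
)

```text
t: 16.55
eef_pos: [0.5872, -0.1379, 0.0188]
tool_rot: [-0.001, 0.042, 0.999, 0.002]
contact_force: [0.7, 1.5, 4.3]
gripper_width: 0.435
```

```bash
python3 plan.py
```

```text
t 16.55 tray [92.   0.6 18.8] ang -89.8 zax [-0.005 -0.001 -1.   ] F(tray) [-1.6  0.5  4.3] w 0.435
```

Request:
apply_moves(
  increments=[
    [0,-3,0,0,0,0,1],
    [0,-3,0,0,0,0,1],
    [0,-2,0,0,0,0,1],
    [0,-1,0,0,0,0,1],
    [0,-1,0,0,0,0,1],
    [0,-1,0,0,0,0,1],
    [0,-1,0,0,0,0,1],
    [0,0,0,0,0,0,1],
  ],
)

```text
t: 17.55
eef_pos: [0.5867, -0.1459, 0.0188]
tool_rot: [-0.001, 0.04, 0.999, 0.005]
contact_force: [0.4, 1.3, 3.6]
gripper_width: 0.437
```

```bash
python3 pic.py 7 scene top
```

```text
t 17.55 tray [100.    0.8  18.8] ang -89.6 zax [-0.009 -0.002 -1.   ] F(tray) [-1.3  0.3  3.6] w 0.437
```

View pics/scene7.png

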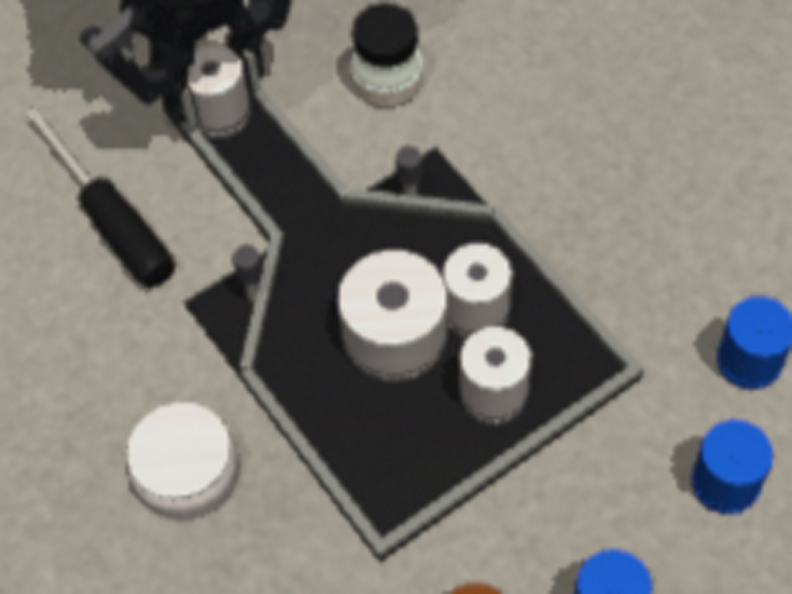

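Request:
apply_moves(
  increments=[
    [0,-2,0,0,0,0,1],
    [0,-2,0,0,0,0,1],
    [0,-1,0,0,0,0,1],
    [0,0,0,0,0,0,1],
    [0,0,0,0,0,0,-0.1],
    [0,0,0,0,0,0,-0.1],
    [0,0,0,0,0,0,-0.1],
    [0,0,0,0,0,0,-0.1],
  ],
)

```text
t: 18.65
eef_pos: [0.5851, -0.1496, 0.0178]
tool_rot: [-0.003, 0.04, 0.999, 0.006]
contact_force: [0.1, -0.1, -0.4]
gripper_width: 0.546
```

```bash
python3 plan.py 60 10 100 -90 6 -0.1
```

```text
t 18.65 tray [103.8  -0.5  17.8] ang -89.6 zax [-0.011 -0.006 -1.   ] F(tray) [ 0.1  0.1 -0.4] w 0.546
[[-1.7, 7.4, -13.6, 0.1, -0.1, 0.1, -0.1], [-1.7, 7.4, -13.6, 0.1, -0.1, 0.1, -0.1], [-1.7, 7.4, -13.6, 0.1, -0.1, 0.1, -0.1], [-1.7, 7.4, -13.7, 0.1, -0.1, 0.1, -0.1], [-1.7, 7.4, -13.7, 0.1, -0.1, 0.1, -0.1], [-1.7, 7.3, -13.7, 0.1, -0.1, 0.1, -0.1]]
```

Request:
apply_moves(
  increments=[
    [0,0,-15,0,0,0,-0.1],
    [0,0,-30,0,0,0,-0.1],
    [0,10,-30,0,0,0,-0.1],
    [0,40,-10,0,0,0,-0.25],
    [2,50,0,0,0,0,-0.25],
    [3,50,0,0,0,0,-0.25],
    [3,50,0,0,0,0,-0.25],
    [3,30,0,0,0,0,-0.25],
  ],
)

```text
t: 19.65
eef_pos: [0.5965, 0.081, 0.1171]
tool_rot: [0.002, 0.044, 0.999, 0.007]
contact_force: [1.0, -0.2, 0.0]
gripper_width: 0.627
```

```bash
python3 pic.py 8 scene top; python3 plan.py -155 -17 60 -90 6 -0.25
```

```text
t 19.65 tray [-126.9   -9.1  117.1] ang -90.1 zax [-0.014  0.004 -1.   ] F(tray) [0.1 1.  0. ] w 0.627
t 19.75 tray [-129.2   -9.4  116.3] ang -89.8 zax [-0.014  0.003 -1.   ] F(tray) [-0.4  0.4 -1.6] w 0.622
[[1.3, 4.2, 9.4, 0.1, 0.0, 0.0, -0.25], [1.3, 4.2, 9.4, 0.1, 0.0, 0.0, -0.25], [1.3, 4.2, 9.4, 0.1, 0.0, 0.0, -0.25], [1.3, 4.2, 9.4, 0.1, 0.0, 0.0, -0.25], [1.3, 4.3, 9.4, 0.1, 0.0, 0.0, -0.25], [1.3, 4.3, 9.4, 0.1, 0.0, 0.0, -0.25]]
```

View pics/scene8.png

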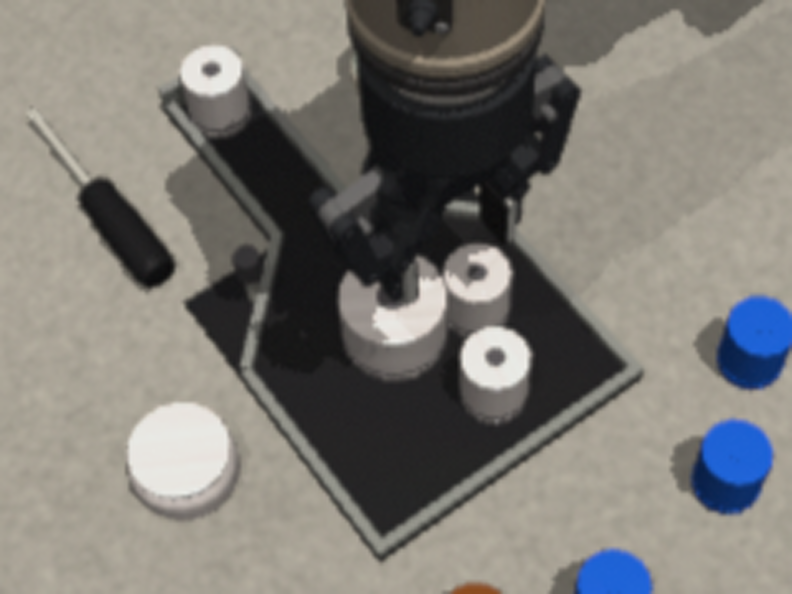

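View pics/top8.png

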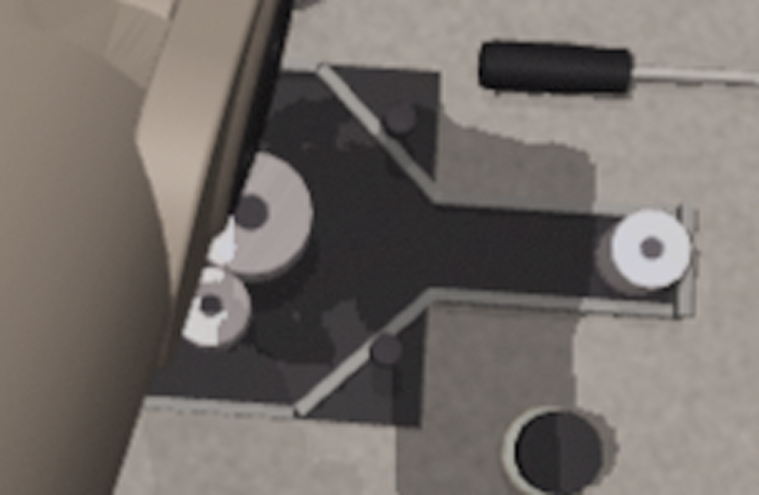

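Puck A is upright at the stop end: (210,69) in the scene zoom and (652,248) in the top zoom. S is at (250,211) and C at (211,304) in the top zoom.

```bash
cat >> h.py <<'E'
TT=np.array([.5928,-.0462,-1.6570])
def tp(u,v,z=.05):
    w=ray("top",((u+.5)/3.3-.5+210,(v+.5)/3.3-.5+150),z);c,s=np.cos(TT[2]),np.sin(TT[2])
    return ((w-TT[:2])@np.array([[c,-s],[s,c]])*1000).round(1)
E
python3 -c "
from h import *
print(sc(210,69),tp(652,248),tp(250,211),tp(211,304))"
```

```text
[101.9   1.1] [100.5   0.9] [-91.8   5.5] [-107.2  -40.6]
```

Request:
apply_moves(
  increments=[
    [1.5,5,8,0.1,0,0,-0.25],
    [1.5,5,10,0.1,0,0,-0.25],
    [1.5,5,10,0.1,0,0,-0.25],
    [1.5,5,10,0.1,0,0,-0.25],
    [1.5,4,10,0.1,0,0,-0.25],
    [0.5,2,8,0.1,0,0,-0.25],
    [0,0,3,0,0,0,-0.25],
    [0,0,0,0,0,0,-0.25],
  ],
)

```text
t: 20.75
eef_pos: [0.5904, 0.1077, 0.0542]
tool_rot: [0.001, 0.045, 0.999, 0.001]
contact_force: [-0.5, -0.6, 0.5]
gripper_width: 0.622
```

```bash
python3 plan.py -155 -17 18.5 -90 6 -0.25
```

```text
t 20.75 tray [-152.9  -17.5   54.2] ang -90.2 zax [-0.003  0.002 -1.   ] F(tray) [ 0.6 -0.4  0.5] w 0.622
[[-0.1, 0.3, 5.9, 0.0, 0.0, -0.0, -0.25], [-0.1, 0.3, 5.9, 0.0, 0.0, -0.0, -0.25], [-0.1, 0.3, 5.9, 0.0, 0.0, -0.0, -0.25], [-0.1, 0.3, 5.9, 0.0, 0.0, -0.0, -0.25], [-0.1, 0.3, 5.9, 0.0, 0.0, -0.0, -0.25], [-0.1, 0.3, 5.9, 0.0, 0.0, -0.0, -0.25]]
```

Request:
apply_moves(
  increments=[
    [0,0.8,6,0,0,0,-0.25],
    [0,0.8,8,0,0,0,-0.25],
    [0,0.4,8,0,0,0,-0.25],
    [0,0,7,0,0,0,-0.25],
    [0,0,3,0,0,0,-0.25],
    [0,0,0,0,0,0,-0.25],
    [0,0,0,0,0,0,-0.25],
    [0,0,0,0,0,0,-0.25],
  ],
)

```text
t: 21.75
eef_pos: [0.5913, 0.1096, 0.0205]
tool_rot: [0.002, 0.045, 0.999, 0.002]
contact_force: [-0.6, -0.4, -0.1]
gripper_width: 0.623
```

```bash
python3 pic.py 9 scene
```

```text
t 21.75 tray [-154.9  -16.8   20.5] ang -90.2 zax [-0.003  0.004 -1.   ] F(tray) [ 0.5 -0.6 -0.1] w 0.623
```

View pics/scene9.png

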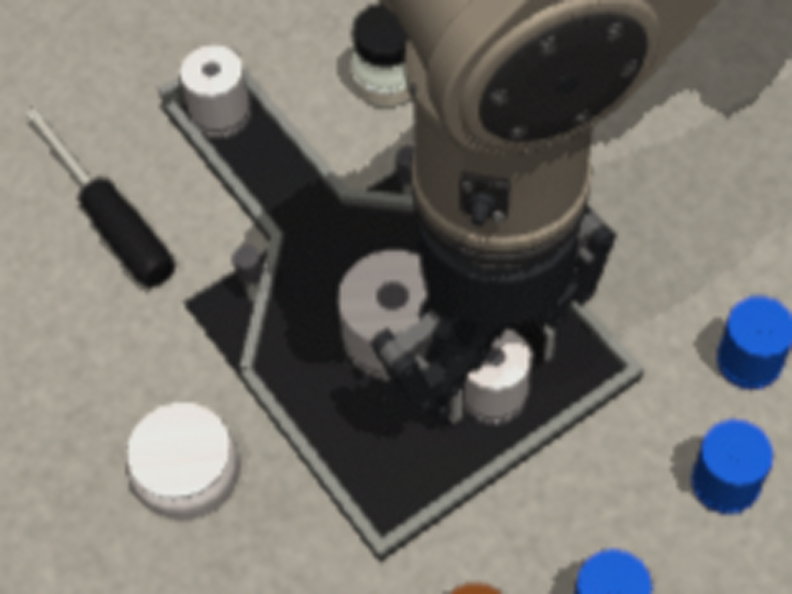

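The fingers straddle puck B at about (495,370). Next I'll close them.

Request:
apply_moves(
  increments=[
    [0,0,1.5,0,0,0,-0.25],
    [0,0,0,0,0,0,1],
    [0,0,0,0,0,0,1],
    [0,0,0,0,0,0,1],
    [0,0,0,0,0,0,1],
    [0,0,0,0,0,0,1],
    [-4,-0.4,0,0,0,0,1],
    [-7,-0.7,0,0,0,0,1],
  ],
)

```text
t: 22.8
eef_pos: [0.6018, 0.1079, 0.0193]
tool_rot: [0.001, 0.045, 0.999, 0.002]
contact_force: [-0.9, 0.7, 0.2]
gripper_width: 0.439
```

```bash
python3 plan.py -145 58 18.5 -90 7 1
```

```text
t 22.80 tray [-154.2   -6.2   19.3] ang -90.2 zax [-0.004  0.002 -1.   ] F(tray) [-0.6 -1.   0.2] w 0.439
[[-9.2, -1.3, 0.1, 0.0, 0.0, -0.0, 1.0], [-9.2, -1.3, 0.1, 0.0, 0.0, -0.0, 1.0], [-9.2, -1.3, 0.1, 0.0, 0.0, -0.0, 1.0], [-9.2, -1.3, 0.1, 0.0, 0.0, -0.0, 1.0], [-9.2, -1.3, 0.1, 0.0, 0.0, -0.0, 1.0], [-9.2, -1.3, 0.1, 0.0, 0.0, -0.0, 1.0], [-9.2, -1.3, 0.1, 0.0, 0.0, -0.0, 1.0]]
```

Request:
apply_moves(
  increments=[
    [-9,-1.3,0,0,0,0,1],
    [-9,-1.3,0,0,0,0,1],
    [-9,-1.3,0,0,0,0,1],
    [-9,-1.3,0.1,0,0,0,1],
    [-9,-1.3,0,0,0,0,1],
    [-9,-1.3,0.1,0,0,0,1],
    [-6,-1,0,0,0,0,1],
    [-2,0,0,0,0,0,1],
  ],
)

```text
t: 23.8
eef_pos: [0.668, 0.092, 0.0194]
tool_rot: [0.001, 0.045, 0.999, 0.002]
contact_force: [-3.2, 1.4, 4.3]
gripper_width: 0.435
```

```bash
python3 plan.py -130 59 18.5 0 9 1
```

```text
t 23.80 tray [-144.    61.1   19.4] ang -90.2 zax [-0.004  0.002 -1.   ] F(tray) [-1.1 -3.3  4.3] w 0.435
[[0.2, -1.6, 0.1, 0.0, 0.0, -10.0, 1.0], [0.5, -1.5, 0.1, 0.0, 0.0, -10.0, 1.0], [0.8, -1.4, 0.1, 0.0, 0.0, -10.0, 1.0], [1.0, -1.2, 0.1, 0.0, 0.0, -10.0, 1.0], [1.2, -1.0, 0.1, 0.0, 0.0, -10.0, 1.0], [1.3, -0.8, 0.1, 0.0, 0.0, -10.0, 1.0], [1.5, -0.6, 0.1, 0.0, 0.0, -10.0, 1.0], [1.5, -0.3, 0.1, 0.0, 0.0, -10.0, 1.0], [1.6, -0.0, 0.1, 0.0, 0.0, -10.0, 1.0]]
```

Request:
apply_moves(
  increments=[
    [0.2,-1.6,0,0,0,-10,1],
    [0.5,-1.5,0,0,0,-10,1],
    [0.8,-1.4,0,0,0,-10,1],
    [1,-1.2,0,0,0,-10,1],
    [1.2,-1,0,0,0,-10,1],
    [1.3,-0.8,0,0,0,-10,1],
    [1.5,-0.6,0,0,0,-10,1],
    [1.5,-0.3,0,0,0,-10,1],
  ],
)

```text
t: 24.8
eef_pos: [0.6684, 0.0837, 0.0196]
tool_rot: [0.006, -0.626, 0.78, -0.001]
contact_force: [-0.6, 0.4, -0.1]
gripper_width: 0.437
```

```bash
python3 plan.py -82 60 19 0 7 1
```

```text
t 24.80 tray [-135.8   62.3   19.6] ang -7.5 zax [-0.007  0.01  -1.   ] F(tray) [-0.3 -0.7 -0.1] w 0.437
[[7.7, -0.7, 0.0, -0.1, 0.1, -1.1, 1.0], [7.7, -0.5, 0.0, -0.1, 0.1, -1.1, 1.0], [7.7, -0.4, 0.0, -0.1, 0.1, -1.1, 1.0], [7.7, -0.2, 0.0, -0.1, 0.1, -1.1, 1.0], [7.7, -0.1, 0.1, -0.1, 0.1, -1.1, 1.0], [7.7, 0.0, 0.1, -0.1, 0.1, -1.1, 1.0], [7.7, 0.2, 0.1, -0.1, 0.1, -1.1, 1.0]]
```

Request:
apply_moves(
  increments=[
    [6,-0.4,0,-0.1,0.1,-1.1,1],
    [8,-0.4,0,-0.1,0.1,-1.1,1],
    [8,-0.2,0,-0.1,0.1,-1.1,1],
    [8,0,0,-0.1,0.1,-1.1,1],
    [8,0.3,0,-0.1,0,-1,1],
    [8,0.3,0,0,0,0,1],
    [7,0.3,0,0,0,0,1],
    [3,0,0,0,0,0,1],
  ],
)

```text
t: 25.8
eef_pos: [0.6596, 0.0243, 0.0194]
tool_rot: [0.001, -0.661, 0.75, -0.0]
contact_force: [0.1, 0.8, 1.1]
gripper_width: 0.439
```

```bash
python3 pic.py 10 scene; python3 plan.py -69 56 19 -45 5 1
```

```text
t 25.80 tray [-75.9  58.6  19.4] ang -2.3 zax [-0.001  0.001 -1.   ] F(tray) [-0.8  0.   1.1] w 0.439
t 25.85 tray [-75.5  58.6  19.4] ang -2.3 zax [-0.001  0.001 -1.   ] F(tray) [ 1.3 -0.2  1.3] w 0.436
[[1.3, 0.5, 0.1, -0.0, 0.0, 8.5, 1.0], [1.4, 0.3, 0.1, -0.0, 0.0, 8.5, 1.0], [1.4, 0.1, 0.1, -0.0, 0.0, 8.5, 1.0], [1.4, -0.1, 0.1, -0.0, 0.0, 8.5, 1.0], [1.4, -0.3, 0.1, -0.0, 0.0, 8.5, 1.0]]
```

View pics/scene10.png

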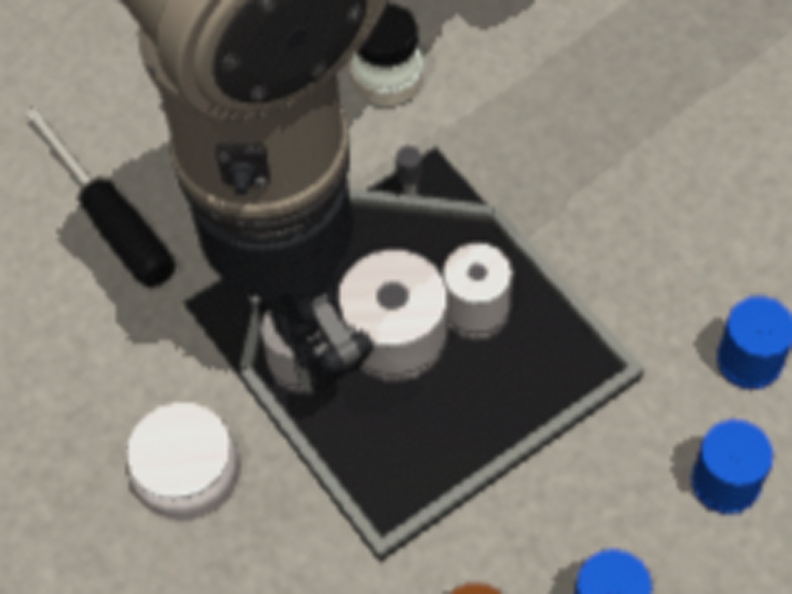

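Puck B, at about (295,350), is past the spacer and still pinched. The spacer hasn't moved from (392,296).

Request:
apply_moves(
  increments=[
    [1.3,0.5,0,0,0,8.5,1],
    [1.4,0.3,0,0,0,8.5,1],
    [1.4,0.1,0,0,0,8.5,1],
    [1.4,0,0,0,0,8.5,1],
    [3,0,0,0,0,8.5,1],
    [7,0.5,0,0,0,0,1],
    [9,0.5,0,0,0,0,1],
    [9,0.5,0,0,0,0,1],
  ],
)

```text
t: 26.85
eef_pos: [0.6332, 0.0023, 0.0194]
tool_rot: [0.001, -0.337, 0.942, 0.0]
contact_force: [-0.1, 0.2, 0.1]
gripper_width: 0.436
```

```bash
python3 plan.py -20 5 19 -45 5 1
```

```text
t 26.85 tray [-51.7  34.3  19.4] ang -45.7 zax [-0.001  0.001 -1.   ] F(tray) [-0.1 -0.1  0.1] w 0.436
[[8.6, -0.4, 0.1, 0.0, 0.0, -0.1, 1.0], [8.6, -0.4, 0.1, 0.0, 0.0, -0.1, 1.0], [8.6, -0.4, 0.1, 0.0, 0.0, -0.1, 1.0], [8.6, -0.4, 0.1, 0.0, 0.0, -0.1, 1.0], [8.6, -0.4, 0.1, 0.0, 0.0, -0.1, 1.0]]
```

Request:
apply_moves(
  increments=[
    [9,-0.8,0,0,0,0,1],
    [9,-0.8,0,0,0,0,1],
    [9,-0.5,0,0,0,0,1],
    [8,0,0,0,0,0,1],
    [4,0,0,0,0,4,1],
    [2,-0.8,0,0,0,6.6,1],
    [2,-1,0,0,0,6.6,1],
    [2,-1.3,0,0,0,6.6,1],
  ],
)

```text
t: 27.85
eef_pos: [0.5958, -0.0334, 0.0194]
tool_rot: [-0.0, -0.129, 0.992, 0.001]
contact_force: [0.4, 0.2, -0.5]
gripper_width: 0.435
```

```bash
python3 plan.py -4 0 19.2 -90 5 1
```

```text
t 27.85 tray [-12.8   0.   19.4] ang -70.2 zax [-0.002 -0.001 -1.   ] F(tray) [-0.2  0.4 -0.5] w 0.435
[[0.6, -1.7, 0.0, 0.0, -0.0, 4.0, 1.0], [0.5, -1.7, 0.0, 0.0, -0.0, 4.0, 1.0], [0.4, -1.7, 0.0, 0.0, -0.0, 4.0, 1.0], [0.3, -1.7, 0.0, 0.0, -0.0, 4.0, 1.0], [0.1, -1.8, 0.0, 0.0, -0.0, 4.0, 1.0]]
```

Request:
apply_moves(
  increments=[
    [0,-1.7,0,0,0,4,1],
    [0.4,-1.7,0,0,0,4,1],
    [0.3,-1.7,0,0,0,4,1],
    [0.3,-1.7,0,0,0,4,1],
    [0.1,-3,0,0,0,3,1],
    [0,-4,0,0,0,0,1],
    [0,-4,0,0,0,0,1],
    [0,-4,0,0,0,0,1],
  ],
)

```text
t: 28.85
eef_pos: [0.5928, -0.0543, 0.0194]
tool_rot: [-0.001, 0.04, 0.999, 0.003]
contact_force: [-0.1, 0.6, 1.9]
gripper_width: 0.433
```

```bash
python3 plan.py 58 0.3 19.2 -90 5 1
```

```text
t 28.85 tray [ 8.3 -1.1 19.4] ang -89.6 zax [-0.006 -0.003 -1.   ] F(tray) [-0.6 -0.1  1.9] w 0.433
[[-0.2, -9.9, -0.0, 0.1, -0.0, 0.1, 1.0], [-0.2, -9.9, -0.0, 0.1, -0.0, 0.1, 1.0], [-0.2, -9.9, 0.0, 0.1, -0.0, 0.1, 1.0], [-0.3, -9.9, 0.0, 0.1, -0.0, 0.1, 1.0], [-0.3, -9.9, 0.0, 0.1, -0.0, 0.1, 1.0]]
```

Request:
apply_moves(
  increments=[
    [-0.4,-6,0,0.1,0,0,1],
    [-0.4,-9,0,0.1,0,0,1],
    [-0.3,-9,0,0.1,0,0,1],
    [0,-9,0,0.1,0,0,1],
    [0,-7,0,0,0,0,1],
    [0,-5,0,0,0,0,1],
    [0,-3,0,0,0,0,1],
    [0,-2,0,0,0,0,1],
  ],
)

```text
t: 29.85
eef_pos: [0.5895, -0.1088, 0.0194]
tool_rot: [-0.002, 0.04, 0.999, -0.001]
contact_force: [0.3, 2.2, 2.1]
gripper_width: 0.436
```

```bash
python3 plan.py 63 0.3 19.2 -90 5 1
```

```text
t 29.85 tray [62.8  0.4 19.4] ang -89.6 zax [ 0.002 -0.003 -1.   ] F(tray) [-2.2  0.1  2.1] w 0.436
[[0.0, -0.0, 0.0, -0.0, -0.0, 0.1, 1.0], [0.0, -0.0, 0.0, -0.0, -0.0, 0.1, 1.0], [0.0, -0.0, 0.0, -0.0, -0.0, 0.1, 1.0], [0.0, -0.0, 0.0, -0.0, -0.0, 0.1, 1.0], [0.0, -0.0, 0.0, -0.0, -0.0, 0.1, 1.0]]
```

Request:
apply_moves(
  increments=[
    [0,-2,0,0,0,0,1],
    [0,-2,0,0,0,0,1],
    [0,-1,0,0,0,0,1],
    [0,0,0,0,0,0,1],
    [0,0,0,0,0,0,-0.1],
    [0,0,0,0,0,0,-0.1],
    [0,0,0,0,0,0,-0.1],
    [0,0,-10,0,0,0,-0.1],
  ],
)

```text
t: 30.85
eef_pos: [0.5881, -0.1113, 0.0288]
tool_rot: [-0.003, 0.039, 0.999, 0.001]
contact_force: [1.4, 0.2, -0.6]
gripper_width: 0.547
```

```bash
python3 pic.py 11 scene; python3 plan.py -107 -41.5 60 90 12 -0.1
```

```text
t 30.85 tray [65.4 -0.9 28.8] ang -89.5 zax [-0.001 -0.007 -1.   ] F(tray) [-0.4  1.3 -0.6] w 0.547
t 30.90 tray [65.7  0.3 30.5] ang -89.5 zax [-0.001 -0.004 -1.   ] F(tray) [-0.  -0.   0.9] w 0.552
[[3.4, 14.4, -2.4, 0.0, 0.0, -15.0, -0.1], [-0.5, 14.8, -2.4, 0.0, 0.0, -15.0, -0.1], [-4.3, 14.2, -2.4, 0.0, 0.0, -15.0, -0.1], [-7.8, 12.6, -2.5, 0.0, 0.0, -15.0, -0.1], [-10.8, 10.2, -2.5, 0.0, 0.0, -15.0, -0.1], [-13.0, 7.0, -2.5, 0.0, 0.0, -15.0, -0.1], [-14.4, 3.4, -2.5, 0.0, 0.0, -15.0, -0.1], [-14.8, -0.4, -2.5, 0.0, 0.0, -15.0, -0.1], [-14.2, -4.2, -2.5, 0.0, 0.0, -15.0, -0.1], [-12.6, -7.7, -2.5, 0.0, 0.0, -15.0, -0.1], [-10.2, -10.7, -2.5, 0.0, 0.0, -15.0, -0.1], [-7.1, -13.0, -2.5, 0.0, 0.0, -15.0, -0.1]]
```

View pics/scene11.png

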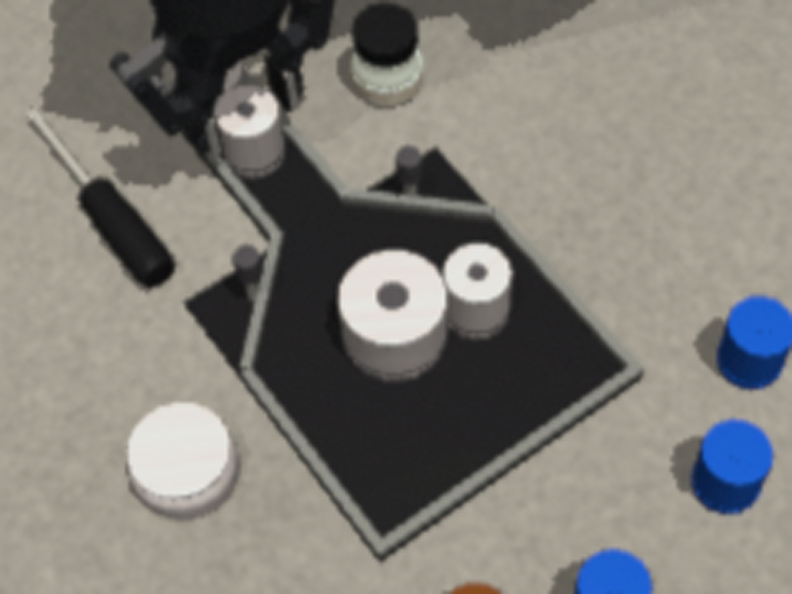

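B's dot is at (248,108) in the lane, C is still at (478,271) and S at (392,296).

```bash
python3 -c "
from plan import *
print(state()[0]['q'].round(2), sc(248,108))"; python3 plan.py -107 -42 110 -15 9 -0.1
```

```text
[-0.4   0.73  0.68  1.91 -0.66  0.75 -2.56] [63.9 -1.4]
t 30.90 tray [65.7  0.3 30.5] ang -89.5 zax [-0.001 -0.004 -1.   ] F(tray) [-0.  -0.   0.9] w 0.552
[[4.6, 19.2, -8.8, 0.0, -0.0, -8.3, -0.1], [1.8, 19.7, -8.8, 0.0, -0.0, -8.3, -0.1], [-1.1, 19.7, -8.8, 0.0, -0.0, -8.3, -0.1], [-3.9, 19.4, -8.8, 0.0, -0.0, -8.3, -0.1], [-6.7, 18.6, -8.8, 0.0, -0.0, -8.3, -0.1], [-9.3, 17.4, -8.8, 0.0, -0.0, -8.3, -0.1], [-11.7, 15.9, -8.8, 0.0, -0.0, -8.3, -0.1], [-13.9, 14.1, -8.8, 0.0, -0.0, -8.3, -0.1], [-15.8, 11.9, -8.8, 0.0, -0.0, -8.3, -0.1]]
```

Request:
apply_moves(
  increments=[
    [0,0,-25,0,0,0,-0.1],
    [0,0,-35,0,0,0,-0.1],
    [5,22,-12,0,0,-8.5,-0.25],
    [2,26,0,0,0,-8.5,-0.25],
    [-2,26,0,0,0,-8.5,-0.25],
    [-6,26,0,0,0,-8.5,-0.25],
    [-10,25,0,0,0,-8.5,-0.25],
    [-13,22,0,0,0,-8.5,-0.25],
  ],
)

```text
t: 31.9
eef_pos: [0.5682, 0.0403, 0.1099]
tool_rot: [0.002, -0.405, 0.914, -0.001]
contact_force: [-0.2, 0.3, 0.4]
gripper_width: 0.622
```

```bash
python3 plan.py -107 -42 70 -15 6 -0.25; python3 pic.py 12 top
```

```text
t 31.90 tray [-83.9 -33.8 109.9] ang -37.3 zax [ 0.001  0.004 -1.   ] F(tray) [-0.3 -0.2  0.4] w 0.622
[[-2.2, 3.5, 6.6, -0.0, 0.0, -3.7, -0.25], [-2.4, 3.3, 6.6, -0.0, 0.0, -3.7, -0.25], [-2.7, 3.1, 6.7, -0.0, 0.0, -3.7, -0.25], [-2.9, 2.9, 6.7, -0.0, 0.0, -3.7, -0.25], [-3.0, 2.7, 6.7, -0.0, 0.0, -3.7, -0.25], [-3.2, 2.5, 6.7, -0.0, 0.0, -3.7, -0.25]]
t 31.90 tray [-83.9 -33.8 109.9] ang -37.3 zax [ 0.001  0.004 -1.   ] F(tray) [-0.3 -0.2  0.4] w 0.622
```

View pics/top12.png

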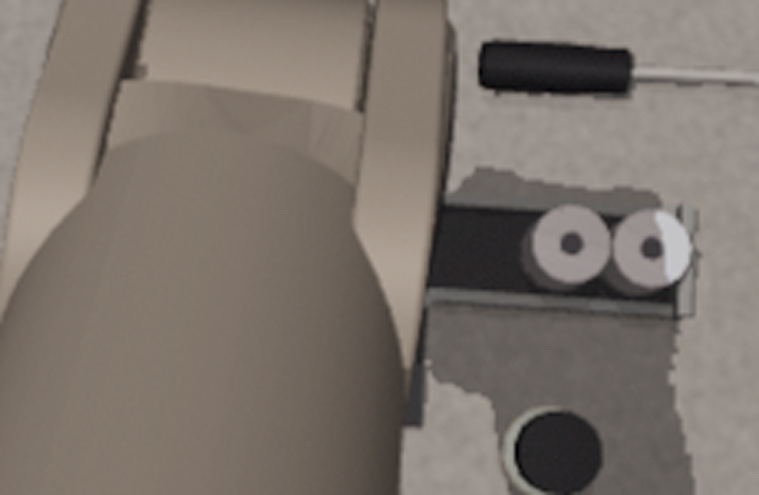

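Pucks A and B stand touching in the lane, at (652,246) and (571,244) in the top zoom. Next I'll approach C.

Request:
apply_moves(
  increments=[
    [0,3,2,0,0,-3.7,-0.25],
    [-2,4,7,0,0,-3.7,-0.25],
    [-3,3,8,0,0,-3.7,-0.25],
    [-3,3,8,0,0,-3.7,-0.25],
    [-3,3,8,0,0,-3.7,-0.25],
    [-3,2,8,0,0,-3.7,-0.25],
    [0,0,2,0,0,0,-0.25],
    [0,0,0,0,0,0,-0.25],
  ],
)

```text
t: 32.95
eef_pos: [0.562, 0.0654, 0.0695]
tool_rot: [0.004, -0.579, 0.815, -0.002]
contact_force: [0.5, -0.4, 0.1]
gripper_width: 0.628
```

```bash
python3 plan.py -107 -42 19.5 -15 6 -0.25; python3 pic.py 13 scene
```

```text
t 32.95 tray [-108.4  -42.1   69.5] ang -14.3 zax [-0.002  0.009 -1.   ] F(tray) [0.3 0.6 0.1] w 0.628
[[0.3, -0.0, 8.3, -0.1, 0.0, 0.1, -0.25], [0.2, -0.0, 8.3, -0.1, 0.0, 0.1, -0.25], [0.2, -0.0, 8.3, -0.1, 0.0, 0.1, -0.25], [0.2, -0.0, 8.3, -0.1, 0.0, 0.1, -0.25], [0.2, -0.1, 8.3, -0.1, 0.0, 0.1, -0.25], [0.2, -0.1, 8.3, -0.1, 0.0, 0.1, -0.25]]
t 32.95 tray [-108.4  -42.1   69.5] ang -14.3 zax [-0.002  0.009 -1.   ] F(tray) [0.3 0.6 0.1] w 0.628
```

View pics/scene13.png

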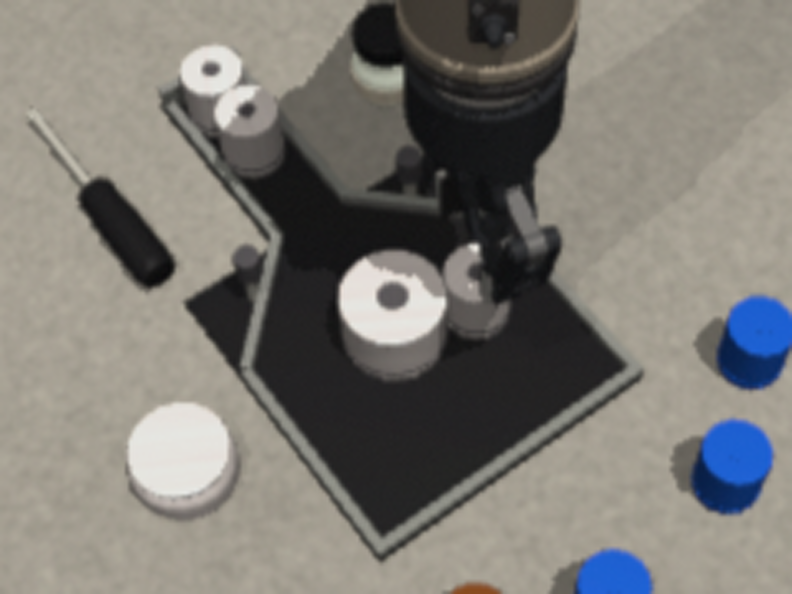

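Request:
apply_moves(
  increments=[
    [0.5,0,7,-0.1,0,0,-0.25],
    [0.5,0,10,-0.1,0,0,-0.25],
    [0.5,0,10,-0.1,0,0,-0.25],
    [0,0,10,-0.1,0,0,-0.25],
    [0,0,7,-0.1,0,0,-0.25],
    [0,0,4,0,0,0,-0.25],
    [0,0,1,0,0,0,-0.25],
    [0,0,0,0,0,0,-0.25],
  ],
)

```text
t: 34.0
eef_pos: [0.5619, 0.0636, 0.017]
tool_rot: [0.001, -0.578, 0.816, 0.001]
contact_force: [-0.1, -0.1, -0.2]
gripper_width: 0.627
```

```bash
python3 pic.py 14 scene
```

```text
t 34.00 tray [-106.6  -42.    17. ] ang -14.4 zax [-0.004  0.    -1.   ] F(tray) [ 0.1 -0.1 -0.2] w 0.627
```

View pics/scene14.png

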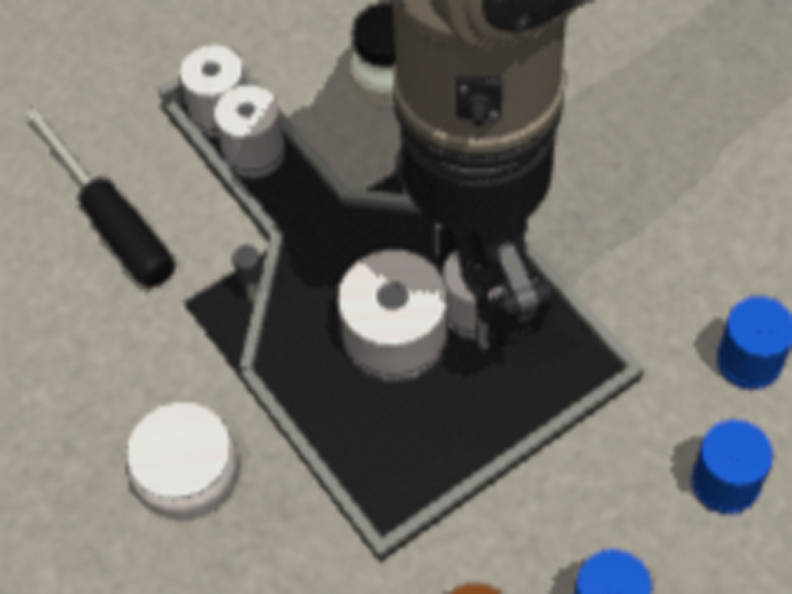

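The fingers straddle C at about (470,290) and are clear of the spacer. I'll raise 1.5 mm and close.

Request:
apply_moves(
  increments=[
    [0,0,-1.5,0,0,0,-0.25],
    [0,0,0,0,0,0,-0.25],
    [0,0,0,0,0,0,1],
    [0,0,0,0,0,0,1],
    [0,0,0,0,0,0,1],
    [0,0,0,0,0,0,1],
    [0,0,0,0,0,0,1],
    [0,0,0,0,0,0,1],
  ],
)

```text
t: 35.05
eef_pos: [0.5625, 0.0638, 0.0196]
tool_rot: [0.002, -0.578, 0.816, 0.001]
contact_force: [0.1, -0.5, 0.8]
gripper_width: 0.434
```

```bash
python3 plan.py -92 -50 18.6 -15 4 1;python3 plan.py -74 -52 18.6 0 4 1
```

```text
t 35.05 tray [-106.9  -41.5   19.6] ang -14.4 zax [-0.005  0.002 -1.   ] F(tray) [0.5 0.2 0.8] w 0.434
[[4.1, 1.1, 0.2, -0.0, 0.1, 0.2, 1.0], [4.1, 1.1, 0.2, -0.0, 0.1, 0.2, 1.0], [4.1, 1.1, 0.2, -0.0, 0.1, 0.2, 1.0], [4.1, 1.1, 0.2, -0.0, 0.1, 0.2, 1.0]]
t 35.05 tray [-106.9  -41.5   19.6] ang -14.4 zax [-0.005  0.002 -1.   ] F(tray) [0.5 0.2 0.8] w 0.434
[[8.6, 0.5, 0.2, -0.0, 0.1, -3.6, 1.0], [8.6, 1.0, 0.2, -0.0, 0.1, -3.6, 1.0], [8.5, 1.6, 0.2, -0.0, 0.1, -3.6, 1.0], [8.4, 2.1, 0.2, -0.0, 0.1, -3.6, 1.0]]
```

Request:
apply_moves(
  increments=[
    [0,3,0,0,0,0,1],
    [2,3,0,0,0.1,0,1],
    [6,1.5,0,0,0.1,0,1],
    [8,1,0,0,0.1,0,1],
    [8,0.5,0,0,0,-3,1],
    [8,0.5,0,0,0,-6,1],
    [4,0,0,0,0,-8,1],
    [1,0,0,0,0,-8,1],
  ],
)

```text
t: 36.05
eef_pos: [0.5407, 0.0289, 0.0196]
tool_rot: [0.0, 0.745, -0.667, 0.001]
contact_force: [-0.9, 1.4, -0.8]
gripper_width: 0.438
```

```bash
python3 plan.py -66 -50 19.4 45 5 1; python3 pic.py 15 scene
```

```text
t 36.05 tray [-70.2 -60.2  19.6] ang 11.3 zax [ 0.001  0.001 -1.   ] F(tray) [-1.3 -1.  -0.8] w 0.438
[[1.2, -1.8, 0.0, 0.0, -0.0, -6.7, 1.0], [1.4, -1.7, 0.0, 0.0, -0.0, -6.7, 1.0], [1.6, -1.5, 0.0, 0.0, -0.0, -6.7, 1.0], [1.8, -1.3, 0.0, 0.0, -0.0, -6.7, 1.0], [1.9, -1.1, 0.0, 0.0, -0.0, -6.7, 1.0]]
t 36.05 tray [-70.2 -60.2  19.6] ang 11.3 zax [ 0.001  0.001 -1.   ] F(tray) [-1.3 -1.  -0.8] w 0.438
```

View pics/scene15.png

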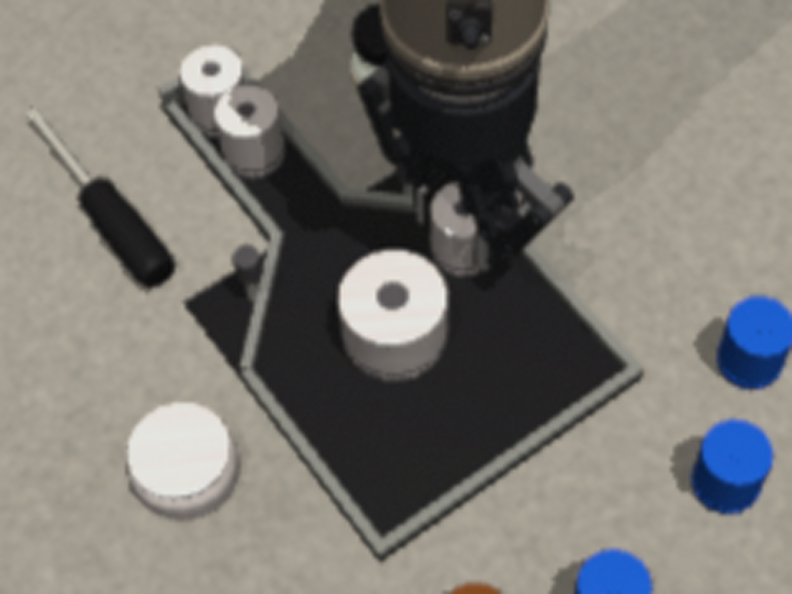

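C is pinched at about (455,225), clear of the spacer and close to the funnel wall. I'll steer away from the wall and rotate to the diagonal.

Request:
apply_moves(
  increments=[
    [0,-2,0,0,0,-6.7,1],
    [0.5,-2,0,0,0,-6.7,1],
    [1.5,-1.5,0,0,0,-6.7,1],
    [2,-1.3,0,0,0,-6.7,1],
    [4,-1,0,0,0,-6,1],
    [8,0,0,0,0,0,1],
    [9,0,0,0,0,0,1],
    [9,0,0,0,0,0,1],
  ],
)

```text
t: 37.1
eef_pos: [0.566, 0.0009, 0.0196]
tool_rot: [0.001, 0.904, -0.428, -0.002]
contact_force: [-1.1, 1.9, 1.9]
gripper_width: 0.434
```

```bash
python3 plan.py -16 -2 19.4 45 5 1
```

```text
t 37.10 tray [-44.5 -32.6  19.6] ang 44.3 zax [ 0.002 -0.004 -1.   ] F(tray) [-1.8 -1.2  1.9] w 0.434
[[8.3, -0.4, 0.0, 0.0, 0.0, -0.1, 1.0], [8.3, -0.4, 0.0, 0.0, 0.0, -0.1, 1.0], [8.3, -0.4, 0.0, 0.0, 0.0, -0.1, 1.0], [8.3, -0.3, 0.0, 0.0, 0.0, -0.1, 1.0], [8.3, -0.3, 0.0, 0.0, 0.0, -0.1, 1.0]]
```

Request:
apply_moves(
  increments=[
    [8,-1,0,0,0,0,1],
    [8,-0.5,0,0,0,0,1],
    [8,0,0,0,0,0,1],
    [7,0,0,0,0,0,1],
    [4,0,0,0,0,-4,1],
    [2,0.8,0,0,0,-6.6,1],
    [2,1,0,0,0,-6.6,1],
    [1.5,1.3,0,0,0,-6.6,1],
  ],
)

```text
t: 38.1
eef_pos: [0.5955, -0.0346, 0.0196]
tool_rot: [0.001, 0.974, -0.227, -0.001]
contact_force: [-0.2, 1.9, 0.8]
gripper_width: 0.437
```

```bash
python3 plan.py -6 0 19.4 90 5 1
```

```text
t 38.10 tray [-11.7  -0.1  19.6] ang 68.7 zax [ 0.002 -0.001 -1.   ] F(tray) [-1.9 -0.4  0.8] w 0.437
[[0.4, 1.0, 0.0, 0.0, 0.0, -4.3, 1.0], [0.4, 1.1, 0.0, 0.0, 0.0, -4.3, 1.0], [0.3, 1.1, 0.0, 0.0, 0.0, -4.3, 1.0], [0.2, 1.1, 0.0, 0.0, 0.0, -4.3, 1.0], [0.1, 1.1, 0.0, 0.0, 0.0, -4.3, 1.0]]
```

Request:
apply_moves(
  increments=[
    [0,1,0,0,0,-4.3,1],
    [0.3,1.2,0,0,0,-4.3,1],
    [0.3,1.2,0,0,0,-4.3,1],
    [0.2,1.2,0,0,0,-4.3,1],
    [0.1,3,0,0,0,-3,1],
    [0,4,0,0,0,0,1],
    [0,4,0,0,0,0,1],
    [0,3,0,0,0,0,1],
  ],
)

```text
t: 39.1
eef_pos: [0.596, -0.0523, 0.0196]
tool_rot: [-0.001, 0.999, -0.048, 0.001]
contact_force: [-1.4, 3.3, 3.8]
gripper_width: 0.435
```

```bash
python3 plan.py 25 0 19.4 90 5 1
```

```text
t 39.10 tray [ 6.   2.  19.6] ang 89.5 zax [-0.002  0.002 -1.   ] F(tray) [-3.1 -1.7  3.8] w 0.435
[[-0.4, 3.8, 0.0, -0.0, -0.0, -0.1, 1.0], [-0.4, 3.8, 0.0, -0.0, -0.0, -0.1, 1.0], [-0.4, 3.8, 0.0, -0.0, -0.0, -0.1, 1.0], [-0.4, 3.8, 0.0, -0.0, -0.0, -0.1, 1.0], [-0.4, 3.8, 0.0, -0.0, -0.0, -0.1, 1.0]]
```

Request:
apply_moves(
  increments=[
    [-1,1,0,0,0,0,1],
    [-0.7,3,0,0,0,0,1],
    [-0.5,4,0,0,0,0,1],
    [0,4,0,0,0,0,1],
    [0,3,0,0,0,0,1],
    [0,2,0,0,0,0,1],
    [0,2,0,0,0,0,1],
    [0,1,0,0,0,0,1],
  ],
)

```text
t: 40.1
eef_pos: [0.5933, -0.0694, 0.0197]
tool_rot: [-0.003, 0.999, -0.047, 0.002]
contact_force: [0.6, 3.0, 2.2]
gripper_width: 0.438
```

```bash
python3 pic.py 16 scene
```

```text
t 40.10 tray [23.2  0.7 19.7] ang 89.6 zax [-0.007  0.004 -1.   ] F(tray) [-3.   0.3  2.2] w 0.438
```

View pics/scene16.png

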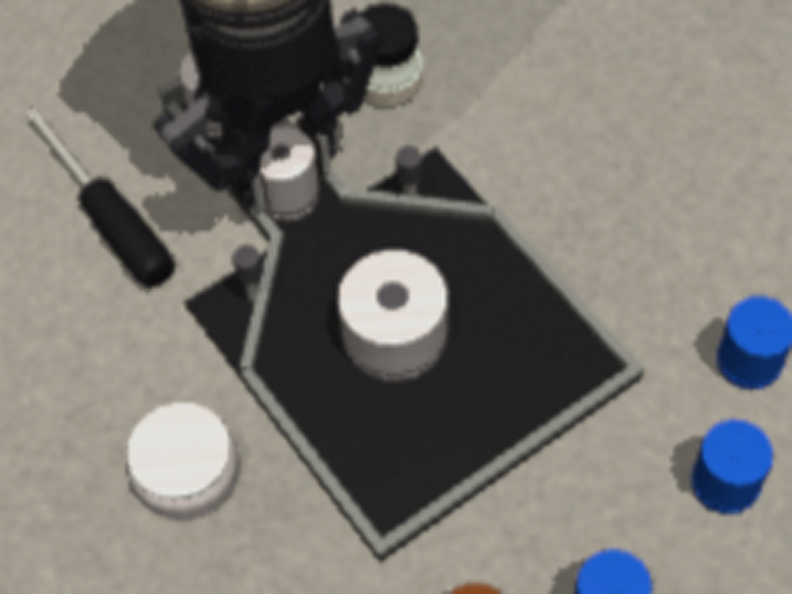

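C is upright inside the lane, with its dot at (283,153). I'll push on gently until the row is against the stop.

Request:
apply_moves(
  increments=[
    [0,2,0,0,0,0,1],
    [0,2,0,0,0,0,1],
    [0,2,0,0,0,0,1],
    [0,2,0,0,0,0,1],
    [0,1,0,0,0,0,1],
    [0,1,0,0,0,0,1],
    [0,1,0,0,0,0,1],
    [0,1,0,0,0,0,1],
  ],
)

```text
t: 41.15
eef_pos: [0.5932, -0.0692, 0.0198]
tool_rot: [-0.01, 0.999, -0.042, 0.003]
contact_force: [0.7, 6.3, 1.7]
gripper_width: 0.433
```

```bash
python3 plan.py
```

```text
t 41.15 tray [23.   0.6 19.8] ang 90.1 zax [-0.019  0.005 -1.   ] F(tray) [-6.4  0.2  1.7] w 0.433
```

Request:
apply_moves(
  increments=[
    [0,0,0,0,0,0,1],
    [0,0,0,0,0,0,-0.1],
    [0,0,0,0,0,0,-0.1],
    [0,0,0,0,0,0,-0.1],
    [0,0,-10,0,0,0,-0.1],
    [0,0,-25,0,0,0,-0.1],
    [0,0,-30,0,0,0,-0.1],
    [0,-30,-20,0,0,0,-0.1],
  ],
)

```text
t: 42.15
eef_pos: [0.5929, -0.0481, 0.107]
tool_rot: [-0.007, 0.999, -0.047, 0.0]
contact_force: [0.6, 1.1, -0.5]
gripper_width: 0.551
```

```bash
python3 plan.py
```

```text
t 42.15 tray [  2.1  -1.5 107. ] ang 89.6 zax [-0.013 -0.    -1.   ] F(tray) [-1.2  0.5 -0.5] w 0.551
```

Request:
apply_moves(
  increments=[
    [0,-40,0,0,0,0,1],
    [0,-40,0,0,0,0,1],
    [0,-40,0,0,0,0,1],
    [0,-40,0,0,0,0,1],
    [0,-20,0,0,0,0,1],
    [0,0,0,0,0,0,1],
    [0,0,0,0,0,0,1],
    [0,0,0,0,0,0,1],
  ],
)

```text
t: 43.15
eef_pos: [0.613, 0.1323, 0.1165]
tool_rot: [-0.006, 0.999, -0.049, 0.005]
contact_force: [0.3, -0.5, -0.0]
gripper_width: 0.0
```

```bash
python3 pic.py 17 scene top
```

```text
t 43.15 tray [-179.4    2.9  116.5] ang 89.4 zax [-0.012  0.009 -1.   ] F(tray) [ 0.5  0.4 -0. ] w 0.000
```

View pics/scene17.png

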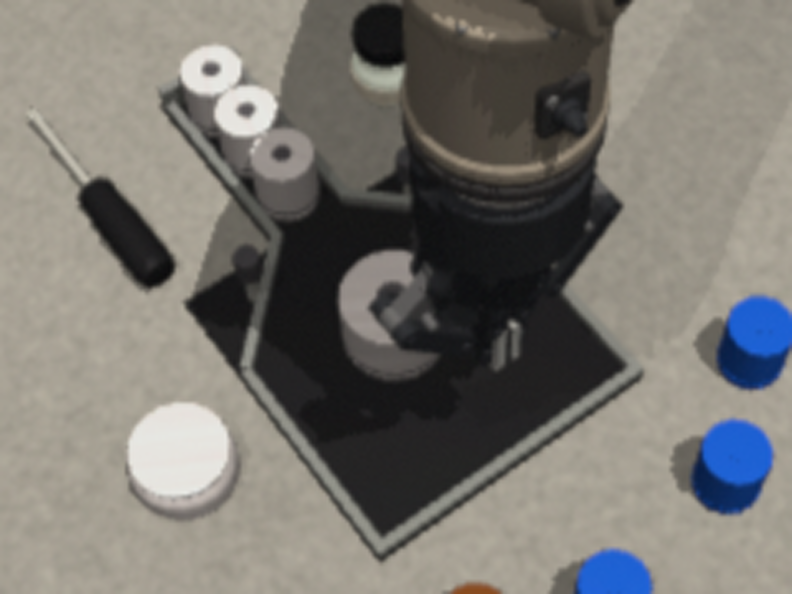

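View pics/top17.png

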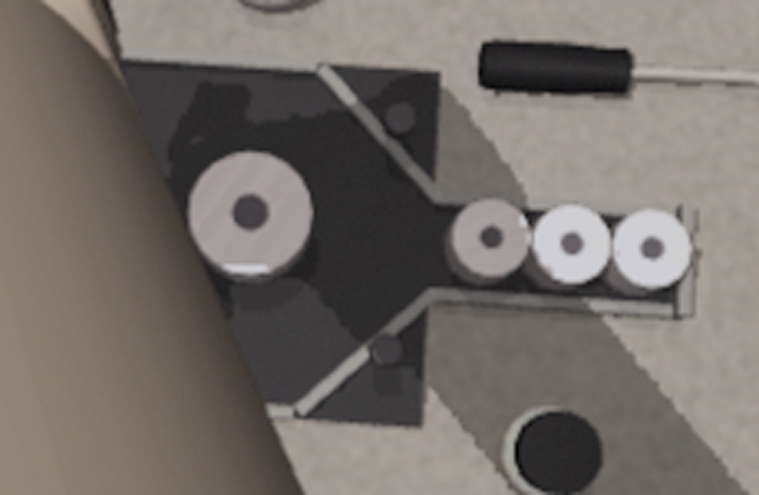

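The three pucks look closed up in a row, at (652,247), (571,244) and (491,237) in the top zoom. The spacer is at (250,212). I'll check the numbers.

```bash
python3 - <<'E'
from h import *
g=[tp(652,247.5),tp(571.5,243.5),tp(491,237)];s=[sc(210.5,69),sc(246.5,109.5),sc(282.5,153)]
for q in(g,s): print(q,[np.linalg.norm(q[i]-q[i+1]).round(1) for i in(0,1)])
print(tp(250,211.5))
# subpixel dot centroids in a fresh pic
im=cv2.cvtColor(cv2.imread("pics/top17.png"),cv2.COLOR_BGR2GRAY)
for u,v in((652,247),(571,243),(491,237),(250,211)):
    p=im[v-13:v+14,u-13:u+14].astype(float);w=np.clip(p.max()*0.75-p,0,None);y,x=np.mgrid[-13:14,-13:14];print(tp(u+(w*x).sum()/w.sum(),v+(w*y).sum()/w.sum()))
E
python3 plan.py -30 0 60 90 6 1
```

```text
[array([100.5,   1.1]), array([62.4,  0.4]), array([24. ,  0.9])] [np.float64(38.1), np.float64(38.4)]
[array([101.7,   0.9]), array([63.5, -0.1]), array([24.9,  0.2])] [np.float64(38.2), np.float64(38.6)]
[-91.8   5.2]
[100.4   0.9]
[62.3  0.6]
[24.   0.9]
[-91.9   5.3]
t 43.25 tray [-179.5    2.9  116.5] ang 89.4 zax [-0.012  0.009 -1.   ] F(tray) [-0.7  0.5  0.3] w 0.002
[[-0.3, 25.0, 9.1, -0.1, -0.1, -0.1, 1.0], [-0.3, 25.0, 9.2, -0.1, -0.1, -0.1, 1.0], [-0.4, 25.0, 9.2, -0.1, -0.1, -0.1, 1.0], [-0.4, 25.0, 9.3, -0.1, -0.1, -0.1, 1.0], [-0.4, 25.0, 9.3, -0.1, -0.1, -0.1, 1.0], [-0.5, 24.9, 9.4, -0.1, -0.1, -0.1, 1.0]]
```

Request:
apply_moves(
  increments=[
    [0,25,0,-0.1,-0.1,0,1],
    [-0.4,30,0,-0.1,-0.1,0,1],
    [-0.4,35,0,-0.1,-0.1,0,1],
    [-0.4,35,5,-0.1,-0.1,0,1],
    [-0.4,20,12,-0.1,-0.1,0,1],
    [0,5,12,-0.1,0,0,1],
    [0,0,12,0,0,0,1],
    [0,0,0,0,0,0,1],
  ],
)

```text
t: 44.25
eef_pos: [0.5959, -0.0217, 0.0709]
tool_rot: [-0.001, 0.999, -0.05, -0.001]
contact_force: [-0.5, 0.0, 0.0]
gripper_width: -0.001
```

```bash
python3 plan.py -23 0.5 15 90 7 1
```

```text
t 44.25 tray [-24.5  -0.8  70.9] ang 89.3 zax [-0.002 -0.001 -1.   ] F(tray) [ 0.  -0.5  0. ] w -0.001
[[0.2, 0.2, 8.0, -0.0, 0.0, -0.1, 1.0], [0.2, 0.2, 8.0, -0.0, 0.0, -0.1, 1.0], [0.2, 0.2, 8.0, -0.0, 0.0, -0.1, 1.0], [0.2, 0.2, 8.0, -0.0, 0.0, -0.1, 1.0], [0.2, 0.2, 8.0, -0.0, 0.0, -0.1, 1.0], [0.2, 0.2, 8.0, -0.0, 0.0, -0.1, 1.0], [0.2, 0.2, 8.0, -0.0, 0.0, -0.1, 1.0]]
```

Request:
apply_moves(
  increments=[
    [0.3,0,8,0,0,0,1],
    [0.3,0,9,0,0,0,1],
    [0.3,0,9,0,0,0,1],
    [0.2,0,9,0,0,0,1],
    [0,0,9,0,0,0,1],
    [0,0,7,0,0,0,1],
    [0,0,3,0,0,0,1],
    [0,0,0,0,0,0,1],
  ],
)

```text
t: 45.25
eef_pos: [0.5977, -0.0187, 0.0132]
tool_rot: [-0.002, 0.999, -0.048, -0.0]
contact_force: [-0.3, -1.0, 0.6]
gripper_width: 0.001
```

```bash
python3 plan.py
```

```text
t 45.25 tray [-27.7   0.8  13.2] ang 89.5 zax [-0.003 -0.001 -1.   ] F(tray) [ 1.  -0.2  0.6] w 0.001
```

Request:
apply_moves(
  increments=[
    [0,3,0,0,0,0,1],
    [0,3,0,0,0,0,1],
    [0,3,0,0,0,0,1],
    [0,2,0,0,0,0,1],
    [0,2,0,0,0,0,1],
    [0,1.5,0,0,0,0,1],
    [0,1.5,0,0,0,0,1],
    [0,1,0,0,0,0,1],
  ],
)

```text
t: 46.25
eef_pos: [0.5967, -0.0371, 0.0142]
tool_rot: [-0.002, 0.999, -0.048, 0.001]
contact_force: [-0.3, 1.0, 0.2]
gripper_width: 0.0
```

```bash
python3 plan.py
```

```text
t 46.25 tray [-9.2  1.3 14.2] ang 89.5 zax [-0.003  0.001 -1.   ] F(tray) [-1.  -0.4  0.2] w 0.000
```

Request:
apply_moves(
  increments=[
    [0,1.5,0,0,0,0,1],
    [0,1.5,0,0,0,0,1],
    [0,1.5,0,0,0,0,1],
    [0,1.5,0,0,0,0,1],
    [0,1.5,0,0,0,0,1],
    [0,1.5,0,0,0,0,1],
    [0,1.5,0,0,0,0,1],
    [0,1.5,0,0,0,0,1],
  ],
)

```text
t: 47.25
eef_pos: [0.5968, -0.0401, 0.0144]
tool_rot: [-0.006, 0.999, -0.044, 0.002]
contact_force: [0.2, 5.9, 0.4]
gripper_width: 0.002
```

```bash
python3 plan.py
```

```text
t 47.25 tray [-6.2  1.7 14.4] ang 89.9 zax [-0.013  0.003 -1.   ] F(tray) [-5.9 -0.3  0.4] w 0.002
```

Request:
apply_moves(
  increments=[
    [0,3,0,0,0,0,1],
    [0,3,0,0,0,0,1],
    [0,3,0,0,0,0,1],
    [0,3,0,0,0,0,1],
    [0,0,0,0,0,0,1],
    [0,-5,0,0,0,0,1],
    [0,-8,0,0,0,0,1],
    [0,-8,0,0,0,0,1],
  ],
)

```text
t: 48.25
eef_pos: [0.5991, -0.0204, 0.0152]
tool_rot: [-0.011, 0.999, -0.04, 0.003]
contact_force: [0.2, 0.7, 0.6]
gripper_width: -0.001
```

```bash
python3 plan.py
```

```text
t 48.25 tray [-26.1   2.3  15.2] ang 90.3 zax [-0.023  0.005 -1.   ] F(tray) [-0.7  0.2  0.6] w -0.001
```

Request:
apply_moves(
  increments=[
    [0,0,-10,0,0,0,1],
    [0,0,-30,0,0,0,1],
    [0,0,-40,0,0,0,1],
    [0,-20,-30,0,0,0,1],
    [0,-45,-10,0,0,0,1],
    [0,-50,0,0,0,0,1],
    [0,-50,0,0,0,0,1],
    [0,-20,0,0,0,0,1],
  ],
)

```text
t: 49.25
eef_pos: [0.6156, 0.1621, 0.1491]
tool_rot: [-0.01, 0.999, -0.044, 0.005]
contact_force: [0.4, 0.4, -0.5]
gripper_width: -0.0
```

Request:
apply_moves(
  increments=[
    [0,-45,0,0,0,0,1],
    [0,-45,0,0,0,0,1],
    [0,-30,0,0,0,0,1],
    [0,0,0,0,0,0,1],
    [0,0,0,0,0,0,1],
    [0,0,0,0,0,0,1],
    [0,0,0,0,0,0,1],
    [0,0,0,0,0,0,1],
  ],
)

```text
t: 50.25
eef_pos: [0.6286, 0.2758, 0.1533]
tool_rot: [-0.007, 0.999, -0.048, 0.006]
contact_force: [0.5, -0.6, 0.4]
gripper_width: 0.001
```

```bash
python3 pic.py 18 scene top
```

```text
t 50.25 tray [-323.8    6.   153.3] ang 89.4 zax [-0.015  0.012 -1.   ] F(tray) [0.5 0.6 0.4] w 0.001
```

View pics/scene18.png

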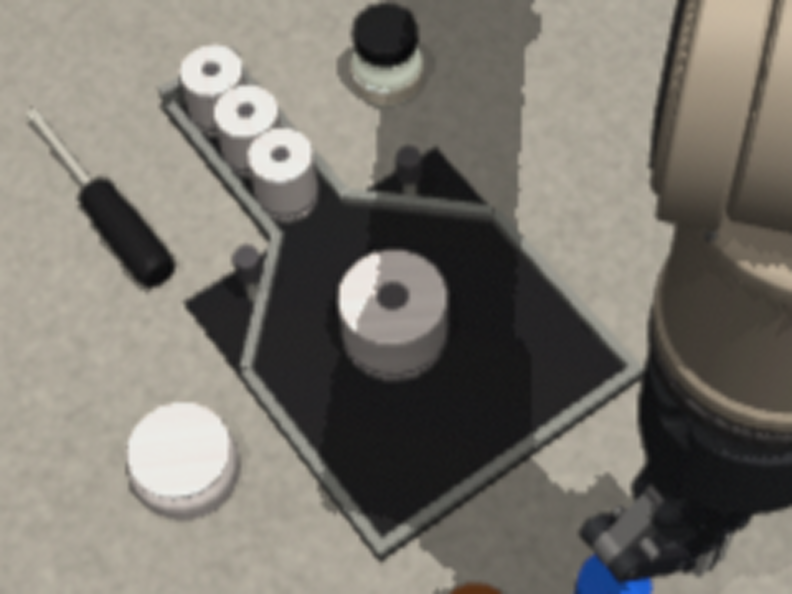

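View pics/top18.png

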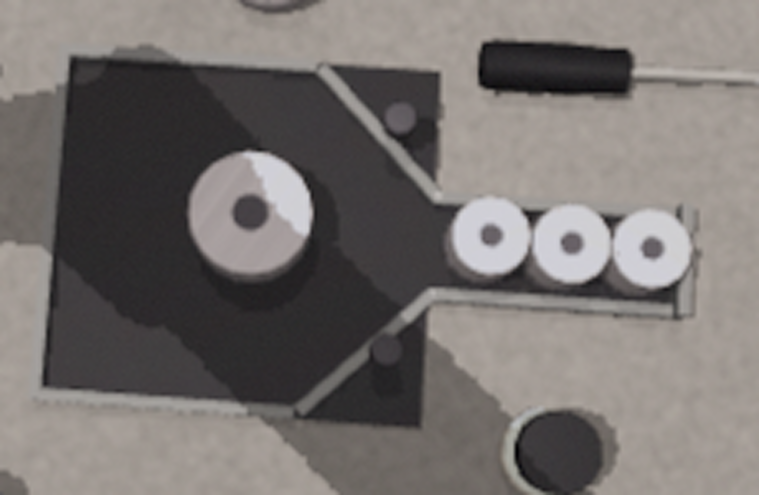

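Both views show three upright pucks touching in the lane, at (491,236), (571,243) and (652,247) in the top zoom. The spacer is alone at (250,212), about 60 mm clear of the mouth. Jar, driver and tin haven't moved. I'll hand in now.

```bash
python3 -c "
from h import *
a=[tp(652,247.5),tp(571.5,243.5),tp(491.5,235.5)];print(a,[np.linalg.norm(a[i]-a[i+1]).round(1) for i in (0,1)])
from station import bot
print(bot.hand_in())"
```

```text
[array([100.5,   1.1]), array([62.4,  0.4]), array([24.2,  1.6])] [np.float64(38.1), np.float64(38.2)]
the job is handed in; nothing more can be done
None
```

The job is done and handed in at about 50 s of the 72 s allowed. I pinched the spacer and slid it back to about (-92, 5) mm in the tray frame, leaving its rim about 60 mm clear of the mouth. Then I slid the three pucks one by one round it, through the mouth and up to the end stop, and finished with a light push (last reading about 6 N) on the row from behind.

- **Row in the last top picture:** the puck centres are at x ≈ 100.5, 62.4 and 24.2 mm against the ideal 101, 63 and 25. They are spaced 38.1 and 38.2 mm apart, so they touch to within what I can measure. All three stand upright.
- **Bystanders:** the jar, screwdriver and tin look unmoved, and the look-alikes were not touched. The gripper is clear of everything.
- **Disagreements:** before the final push, the scene camera put the row about 1 mm nearer the stop (101.7, 63.5 and 24.9), which is within the calibration error. While sliding back, the spacer pushed one puck about 30 mm across the hopper floor; it stayed upright.
- **Not measured directly:** I had no direct measure that nothing lifted. The tool height held steady to within about 1 mm during every slide.

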